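# Blank off the oil tank's outlet with its cam-lock coupling

### The arm

A 6-joint arm with a two-finger parallel gripper is mounted at the origin on the work surface. World frame = base frame: x ahead of the robot, y to its left, z up, the work surface at z = 0. Lengths are in m, angles in rad, forces in N, time in s.
With the tool pointing down it reaches from about 0.35 to 0.975 m from the base axis. Payload 17.4 kg.
Tool frame: the origin (TCP) lies midway between the tips of the shut fingers; the grasp point (between the pads) lies 19 mm behind it; z points along the fingers, y is the line along which they close (so a half turn about z gives the same grasp; the last joint's range is limited). The gripper opens to 85 mm and grips with 20 to 120 N. Pads are 22 mm wide; open, the fingers measure 114 mm over their backs; the gripper's body (76 mm by 85 mm) begins 54 mm behind the grasp point. The pads swing forward as they close: fully open they stand 13 mm farther back than shut.
Start: joints at [-1.218, 0.116, 1.442, -0, 1.584, -0.038], TCP at [0.257, -0.624, 0.231] pointing down, gripper open.
Joint ranges: [-2.83, 2.83], [-0.83, 2.19], [0.07, 2.5], [-1.14, 4.28], [0.01, 3], [-2.97, 2.97]. Speed limits (rad/s): [1.89, 1.89, 2.22, 3.14, 3.14, 3.14].

### API

Orientations are given as a unit quaternion [x, y, z, w].
In Python, from plant import bot, viewer gives the robot as it stands. The module is installed in compiled form; this text tells all that it offers.
- The arm moves only by the shell command python3 -m inch 'ROWS'. ROWS is JSON, a list of rows, each an object with "offset": the shift along the tool's x, y, z in m, a list of three; "turn": the turn, a rotation vector about the tool's x, y, z in rad, a list of three; "gripper": the closure, from 0 (fully open) to 1 (shut). In form: [{"offset": [tx, ty, tz], "turn": [wx, wy, wz], "gripper": gripper}, ...]. A call has 1 to 12 rows; each row shifts and turns the commanded pose from where the row before left it, along the tool's axes as they then stand; what a row does not reach is not made up. A row lasts 1/12 s, in which the tool goes at most 41.7 mm and 7.16 degrees, less where a joint would pass 70% of its speed; a pose out of reach is approached as far as the arm can. A call is refused whole if a number of a shift passes 0.0417 or a number of a turn 0.125, either way. A call with a gripper value outside its range is refused whole. The fingers move at their own pace and stop on an object; the grip force is fixed at half the most. Time passes only in rows, so rows that do not move let the fingers close. It gives the time, the measured TCP pose, the force, the opening and the grip force at its end, in the units of the state.
- bot.state(): the state, without advancing time (a new reading comes with each control period).
- viewer.snapshot(name): name is "scene" or "side" or "wrist"; returns a dict with "pixels" (480x640x3 uint8, red, green, blue), "z_map" (480x640 float32, m along the optical axis (not along the pixel's ray), 0 where there is no reading), "mtx" (3x3 intrinsics, pixels), "camera_from_world" (4x4, takes a point from world to camera coordinates); the wrist camera has in their place "hand_eye" (4x4, takes a point from camera to tool coordinates, whose origin is the TCP and whose axes are the flange's). Camera axes: x right, y up, looking along -z (the intrinsics and any distortion apply to the point x, -y, -z); pixel columns grow to the right and rows downward; lengths in m; the calibration is good to about 2 mm. The wrist camera is an equidistant fisheye: a pixel r from the principal point sees the ray r / f radians off the axis. A picture is of the moment at which its call begins: read the wrist's pose just before it.
- bot.close_job(): hands the job in; it is judged then, once.
The state is a dict: "t": time; "q": joint angles; "qvel": joint speeds; "joint_efforts": joint torques, N m; "eef_pos": TCP position; "orientation": TCP orientation; "wrist_force": force on the tool from outside, world axes, zero at the start; "torque": the same for the moment, N m; "finger_gap": finger opening in m; "grasp_force": force on a finger pad.
Only numpy, scipy, OpenCV 4.12 (cv2) and the standard library are available. Lean on these libraries where they do the work, as an engineer would, in place of code of your own. Each camera call takes 0.05 s, during which the arm holds its last target. There are 200 camera calls.

### The job

The steel oil tank is about to be filled: close its outlet. Pick up the loose cam-lock blanking coupling, push it straight onto the grooved adaptor of the tank's outlet until it stops on its gasket with both cam arms still standing out, then swing the cam arms down along its sides, one after the other, each fully home against the body. Work firmly but without ramming or forcing anything, leave the bowl, jar, dropper bottle and spatula where they are, and let go.

Things in the scene. Friction and masses are not known exactly. Their poses are not given: they have to be found in the camera images.
- coupling: Loose aluminium blanking coupling (about 0.3 kg), a blind socket 68 mm long, lying level on the bench. Origin: on its axis, mid octagon, 50 mm behind the mouth, 23 mm above the bench; x runs along the axis to the open mouth, z up, y to its left. Rear 36 mm: octagon, 46 mm across flats, one pair of flats facing +y and -y (grip there); front 32 mm: round, 46 mm wide. Bore 37.5 mm, mouth bevelled to 43.6 mm over 3 mm.
- coupling_mouth (a point): Centre of the coupling's open mouth, on its axis, 50 mm ahead of its origin.
- gasket: Black rubber ring, 36 mm wide, at the bottom of the coupling's socket. Origin: on the coupling's axis, at the ring's back; its face lies 4 mm nearer the mouth, 28.7 mm inside it. It yields to the adaptor's nose from about 3 N, by 1 mm at about 10 N, and is solid after 2 mm.
- tank: Stainless tank (barrel 220 mm wide, 258 mm high), fixed to the bench. Origin: on the bench under the nose of its outlet; x runs level the way the outlet points, z up. Barrel axis at x = -245 mm. The outlet's axis is level, 90 mm above the bench.
- outlet (a point): On the outlet's axis, 90 mm above the tank's origin (axes as the tank's): the nominal place of the grooved adaptor's nose. The adaptor is screwed in by hand, so its true nose stands anywhere from 6 mm short of this point to 6 mm beyond it; it does not give. Adaptor 36.6 mm across, nose bevelled to 31 mm over 3 mm, groove 3.5 mm deep 8 to 20 mm behind the nose. Coupling home: its x axis opposite to the tank's, true nose 30 mm inside its mouth.
- cam_left (a joint): Swing of the steel cam arm on the coupling's left (+y) side about its upright pin, rad: 0 = fully home along the body, pointing away from the mouth; 1.57 = standing straight out; stops at 0 and 1.9. Stays where it is left. Moves freely (1 to 2 N at its end) down to about 0.45, where the cam bites: then 4 to 12 N at its end, easing as it passes over centre just before 0.
- cam_right (a joint): The same for the arm on the right (-y) side: 0 = fully home along the body, 1.57 = standing straight out.
- cam_left_pin (a point): Pin of the left arm, on the coupling: 40.3 mm ahead of its origin and 22.6 mm to its left, at axis height.
- cam_right_pin (a point): Pin of the right arm, on the coupling: 40.3 mm ahead of its origin and 22.6 mm to its right, at axis height.
- cam_left_tip (a point): On the left arm near its free end, in the middle of its thickness, 70 mm from the pin along the arm. The arm is a straight bar 7 mm thick and 14 mm high, its middle 5 mm outside the line through the pin; beyond 65 mm it bends outwards a little, and it ends 83 mm from the pin.
- cam_right_tip (a point): Near the free end of the right arm, in the middle of its thickness, 70 mm from the pin; the arm is the mirror image of the left one.
- bowl: Bystander: steel bowl, 110 mm wide, 52 mm high; origin at the centre of its underside.
- oil_jar: Bystander: glass jar, 68 mm wide, 105 mm high; origin at the centre of its underside.
- dropper: Bystander: amber dropper bottle, 34 mm wide, 75 mm high; origin at the centre of its underside.
- spatula: Bystander: blue spatula, 230 mm long, 46 mm wide, 12 mm high, lying flat; origin mid length on its underside.
Mind the look-alikes: they are no part of the job. Of the things that look like the coupling, the largest one is meant.

How it is judged:
By the outcome, as a careful person would: the job done as asked, in the order asked, and still so for the second after the job is handed in, with the robot touching nothing.
It also fails if it takes over 72 s, if anything falls off the work surface, if the arm or the gripper's body presses on something with over 40 N, if the wrist force passes 120 N, or if a joint passes its speed limit or range.

## Working session

There is one attempt and no reset: what is moved stays moved. The work goes in short steps, Python scripts to look and compute and a shell command to move; the robot and the scene stay as the last step left them, time stands still between calls to the robot, and variables do not carry over. Pictures are saved under pics/ and viewed, at most 10 in all, crops included, and the job is handed in when it is done.

```bash
mkdir -p pics
cat > h.py <<'E'
import numpy as np,cv2
from plant import bot,viewer
from scipy.spatial.transform import Rotation as R
def snap(n):
    s=bot.state(); d=viewer.snapshot(n); d['s']=s
    cv2.imwrite(f'pics/{n}_{s["t"]:.2f}.png',d['pixels'][:,:,::-1]); return d
def pts(d):
    "world xyz per pixel from z_map (scene/side)"
    v,u=np.mgrid[0:480,0:640]; K=d['mtx']; z=d['z_map']
    c=np.stack([(u-K[0,2])/K[0,0]*z,-(v-K[1,2])/K[1,1]*z,-z,np.ones_like(z)],-1)
    return (c@np.linalg.inv(d['camera_from_world']).T)[...,:3]
E
python3 - <<'E'
from h import *
for n in('scene','side'):
    d=snap(n);np.savez(f'{n}.npz',**{k:d[k] for k in d if k!='s'})
    print(n,[k for k in d],d['mtx'].tolist(),np.linalg.inv(d['camera_from_world']).round(3).tolist())
print(bot.state())
E
ls pics
```

```text
scene ['pixels', 'z_map', 'mtx', 'camera_from_world', 's'] [[541.3748374938154, 0.0, 325.04411314407497], [0.0, 541.3748374938154, 245.02587824982112], [0.0, 0.0, 1.0]] [[0.364, -0.567, 0.739, 1.252], [0.931, 0.217, -0.292, -0.146], [0.006, 0.795, 0.607, 0.622], [0.0, 0.0, 0.0, 1.0]]
side ['pixels', 'z_map', 'mtx', 'camera_from_world', 's'] [[593.038583291529, 0.0, 319.3152851188332], [0.0, 593.038583291529, 246.5122051138575], [0.0, 0.0, 1.0]] [[-0.752, 0.435, -0.496, -0.054], [-0.659, -0.494, 0.566, 0.854], [0.001, 0.753, 0.658, 0.938], [0.0, 0.0, 0.0, 1.0]]
{'t': 0.1, 'q': array([-1.21780221e+00,  1.16429374e-01,  1.44221283e+00,  4.13110224e-05,
        1.58398083e+00, -3.77985629e-02]), 'qvel': array([-0.00085074, -0.00101156, -0.00057965, -0.00019896, -0.0008378 ,
        0.00188   ]), 'joint_efforts': array([-1.07427993e-03, -7.33671355e+01, -6.33786392e+01, -9.84650364e-05,
        5.28384437e-03, -1.40147299e-05]), 'eef_pos': array([ 0.25706659, -0.62394805,  0.2306329 ]), 'orientation': array([ 9.80970614e-01,  1.94155581e-01, -6.04590325e-05, -5.12045662e-04]), 'wrist_force': array([ 0.2139501 ,  0.43468655, -0.11106571]), 'torque': array([-0.02007602, -0.02656904, -0.03846033]), 'grasp_force': 0.0, 'finger_gap': 0.08560820532893296}
scene_0.00.png
side_0.05.png
```

View pics/scene_0.00.png

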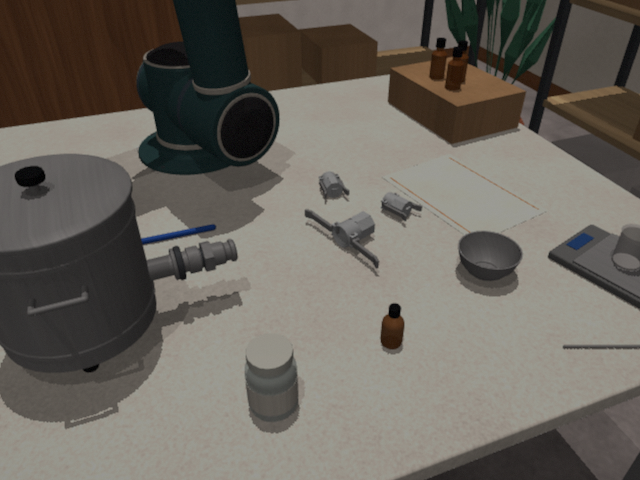

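View pics/side_0.05.png

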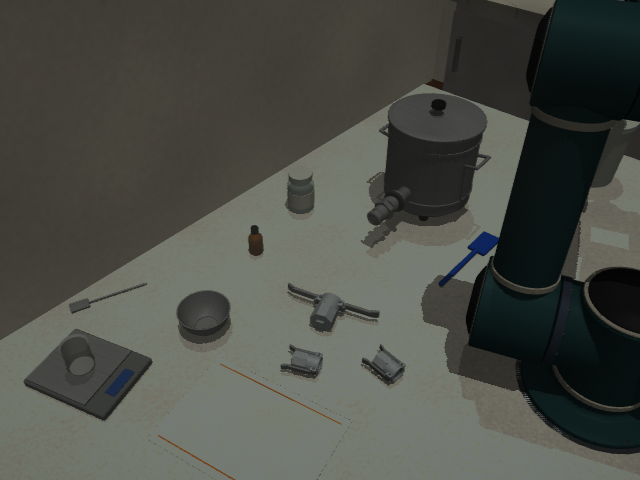

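Three look-alikes: scene pixels (352,232) large with arms standing out, (333,185) and (402,205) small with arms folded. The large one at (352,232), side (328,308), fits "largest" with its arms standing out. The adaptor points right in the scene view, with its nose at (235,250). I'll confirm with a crop and measure.

```bash
cat > m.py <<'E'
from h import *
for n,box in(('scene',(295,160,435,280)),('side',(260,270,420,390))):
    d=dict(np.load(n+'.npz')); P=pts(d); x0,y0,x1,y1=box
    m=np.zeros((480,640),np.uint8); m[y0:y1,x0:x1]=(P[y0:y1,x0:x1,2]>0.008)
    k,l,st,ce=cv2.connectedComponentsWithStats(m)
    for i in range(1,k):
        if st[i,4]<80: continue
        q=P[l==i]; c,(w,h),a=cv2.minAreaRect((q[:,:2]*1000).astype(np.float32))
        print(n,ce[i].round(),st[i,4],'rect c',np.round(c,1),'size',round(w,1),round(h,1),'ang',round(a,2),'zmax',np.percentile(q[:,2],[50,98]).round(4))
        if st[i,4]==st[1:,4].max(): np.save(n+'_c.npy',q)
    # outlet: points near z=.09
    bx=(150,225,245,290) if n=='scene' else (355,180,420,235)
    q=P[bx[1]:bx[3],bx[0]:bx[2]].reshape(-1,3); q=q[(q[:,2]>.06)&(q[:,2]<.13)]
    np.save(n+'_o.npy',q); c,(w,h),a=cv2.minAreaRect((q[:,:2]*1000).astype(np.float32)); print(n,'outlet',np.round(c,1),w,h,a,np.percentile(q[:,2],[2,98]))
    print(q.min(0),q.max(0))
    # barrel
    q=P.reshape(-1,3); q=q[(q[:,2]>.12)&(q[:,2]<.24)&(q[:,1]<-.1)]
    bx=(0,150,160,380) if n=='scene' else (375,90,490,210)
    q=P[bx[1]:bx[3],bx[0]:bx[2]].reshape(-1,3); q=q[(q[:,2]>.14)&(q[:,2]<.25)]
    np.save(n+'_b.npy',q)
    A=np.c_[2*q[:,:2],np.ones(len(q))]; 
    for _ in range(5):
        s=np.linalg.lstsq(A,(q[:,:2]**2).sum(1),rcond=None)[0]; r=np.sqrt(s[2]+s[0]**2+s[1]**2)
        e=abs(np.hypot(*(q[:,:2]-s[:2]).T)-r); g=e<max(np.median(e)*2.5,.002); q=q[g];A=A[g]
    print(n,'barrel',s[:2],r,len(q))
d=dict(np.load('scene.npz'));d2=dict(np.load('side.npz'))
cr=[cv2.resize(d['pixels'][170:285,295:435],None,fx=4,fy=4,interpolation=2),cv2.resize(d2['pixels'][270:385,280:340+0+40],None,fx=2.4,fy=4)]
import matplotlib if False else None
E
sed -i '/^import matplotlib/d;/^cr=/d' m.py
cat >> m.py <<'E'
a=cv2.resize(d['pixels'][165:275,300:430],(400,340)); b=cv2.resize(d2['pixels'][270:390,275:415],(400,340))
cv2.imwrite('pics/crop.png',cv2.convertScaleAbs(np.hstack([a,b])[:,:,::-1],alpha=1.4))
E
python3 m.py
```

```text
scene [332. 184.] 486 rect c [776.7  68.1] size 63.5 1040.1 ang 69.21 zmax [0.0234 0.0347]
scene [399. 205.] 599 rect c [844.4 122.7] size 82.6 972.5 ang 61.42 zmax [0.0233 0.0344]
scene [351. 231.] 1334 rect c [850.4  61.5] size 131.5 894.0 ang 71.0 zmax [0.0285 0.0452]
scene outlet [ 563.9 -100.8] 54.32011032104492 142.72950744628906 8.521079063415527 [0.07490365 0.11372028]
[ 0.53782878 -0.16731575  0.0646353 ] [ 0.60130478 -0.02831237  0.11606879]
scene barrel [ 0.56935493 -0.27276263] 0.10921754123984959 8038
side [329. 308.] 1294 rect c [209.2 464.8] size 186.2 920.5 ang 45.47 zmax [0.0318 0.048 ]
side [304. 361.] 739 rect c [221.4 595. ] size 78.5 751.4 ang 40.76 zmax [0.0268 0.0376]
side [385. 364.] 736 rect c [129.5 516.5] size 82.3 763.4 ang 34.65 zmax [0.0272 0.0371]
side outlet [ 560.2 -128.2] 105.12364196777344 201.0686492919922 23.431522369384766 [0.06613073 0.12348244]
[ 0.519023   -0.19958302  0.06003101] [ 0.64828077 -0.02514374  0.12990088]
side barrel [ 0.56535027 -0.27333408] 0.10974858726150212 2643
```

View pics/crop.png

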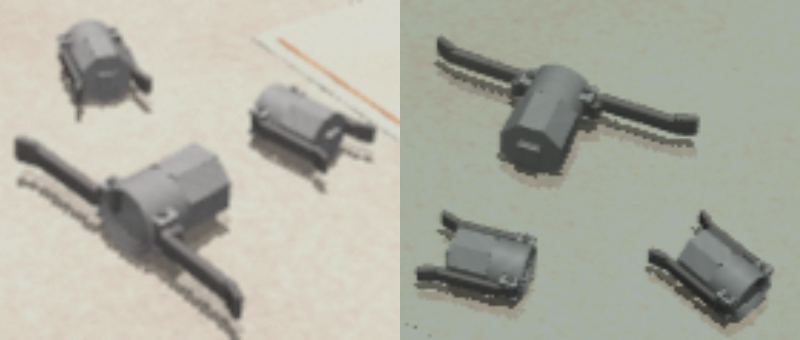

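The crop confirms it: left panel, lower middle, the big coupling has its arms straight out and its round mouth facing lower left. The two smaller ones have folded arms. The fits caught empty depth pixels, so I'll redo them.

```bash
cat > m2.py <<'E'
from h import *
C=[];O=[]
for n in('scene','side'):
    q=np.load(n+'_c.npy'); q=q[(q[:,2]<.06)]; C.append(q)
    t=q[q[:,2]>.038]; c=t[:,:2].mean(0); U=np.linalg.svd(t[:,:2]-c)[2][0]
    lo=q[(q[:,2]>.012)&(q[:,2]<.034)]
    # arms: points off the body
    for name,z in(('top',t),):
        p=(z[:,:2]-c)@U; print(n,name,len(z),'c',c.round(4),'axis',np.degrees(np.arctan2(U[1],U[0])).round(2),'ext',np.percentile(p,[1,99]).round(4))
    r,(w,h),a=cv2.minAreaRect((q[:,:2]*1000).astype(np.float32)); print(n,'all',np.round(r,1),w,h,a)
    o=np.load(n+'_o.npy'); o=o[(o[:,2]>.068)&(o[:,2]<.112)&(o[:,1]>-.13)]; O.append(o)
    r,(w,h),a=cv2.minAreaRect((o[:,:2]*1000).astype(np.float32)); print(n,'out',len(o),np.round(r,1),w,h,a)
    t=o[o[:,2]>.098]
    for y in np.arange(-.12,-.02,.01):
        s=t[(t[:,1]>=y)&(t[:,1]<y+.01)]; 
        if len(s)>4: print('  y',round(y,3),len(s),'x ridge',s[s[:,2]>s[:,2].max()-.004][:,0].mean().round(4),'zmax',s[:,2].max().round(4),'xr',s[:,0].min().round(4),s[:,0].max().round(4))
W=np.zeros((600,1200),np.uint8)+255; W=cv2.merge([W]*3)
def put(q,x0,y0,col,ox):
    for p in q: cv2.circle(W,(int(ox+(p[1]-y0)*3000),int((p[0]-x0)*3000)),1,col(p),-1)
Z=lambda a:(lambda p:(0,0,min(255,int(p[2]*5000)))if a else (min(255,int(p[2]*5000)),0,0))
for i in(0,1): put(C[i],C[0][:,0].mean()-.1,C[0][:,1].mean()-.1,Z(i),0); put(O[i],.47,-.16,Z(i),620)
print(C[0].mean(0))
cv2.imwrite('pics/top.png',cv2.resize(W,(800,400)))
E
python3 m2.py
```

```text
scene top 362 c [0.4994 0.2115] axis -69.89 ext [-0.0351  0.0327]
scene all [497.1 209.8] 211.8633575439453 75.44587707519531 17.512540817260742
scene out 1617 [563.9 -79.7] 52.26111602783203 101.97344207763672 3.311941385269165
  y -0.12 86 x ridge 0.5759 zmax 0.1119 xr 0.5472 0.5904
  y -0.11 91 x ridge 0.5655 zmax 0.11 xr 0.5482 0.5808
  y -0.1 102 x ridge 0.565 zmax 0.1113 xr 0.5468 0.5838
  y -0.09 85 x ridge 0.5639 zmax 0.1111 xr 0.5413 0.582
  y -0.08 114 x ridge 0.5671 zmax 0.1118 xr 0.5433 0.5856
  y -0.07 86 x ridge 0.5658 zmax 0.1118 xr 0.5524 0.585
  y -0.06 80 x ridge 0.5644 zmax 0.108 xr 0.5502 0.5775
  y -0.05 63 x ridge 0.5646 zmax 0.1082 xr 0.5539 0.5778
  y -0.04 78 x ridge 0.5633 zmax 0.1086 xr 0.5466 0.5767
  y -0.03 9 x ridge 0.5653 zmax 0.106 xr 0.5585 0.5744
side top 427 c [0.4874 0.214 ] axis 112.5 ext [-0.0362  0.0324]
side all [490.3 213.5] 209.26954650878906 81.67518615722656 18.14598846435547
side out 695 [556.9 -78. ] 52.490760803222656 104.59536743164062 2.2335870265960693
  y -0.12 72 x ridge 0.5546 zmax 0.1117 xr 0.5335 0.5833
  y -0.11 22 x ridge 0.5573 zmax 0.1108 xr 0.5394 0.5756
  y -0.1 45 x ridge 0.5555 zmax 0.1118 xr 0.5397 0.5738
  y -0.09 29 x ridge 0.5595 zmax 0.1116 xr 0.5379 0.5744
  y -0.08 40 x ridge 0.5555 zmax 0.1118 xr 0.5358 0.5793
  y -0.07 61 x ridge 0.5555 zmax 0.1119 xr 0.5367 0.5796
  y -0.06 40 x ridge 0.5562 zmax 0.1105 xr 0.5397 0.5682
  y -0.05 40 x ridge 0.5543 zmax 0.1092 xr 0.5409 0.5717
  y -0.04 28 x ridge 0.5555 zmax 0.1109 xr 0.5399 0.5709
  y -0.03 23 x ridge 0.5573 zmax 0.1101 xr 0.5424 0.569
[0.50598967 0.19954872 0.0294107 ]
```

View pics/top.png

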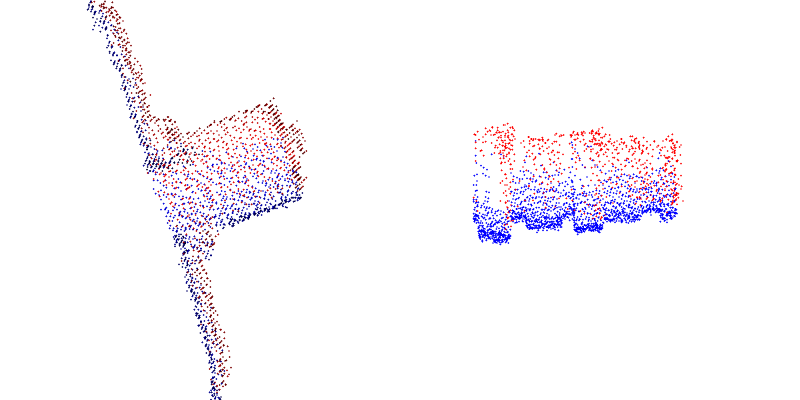

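Top map (world y right, x down): the coupling is at (0.495, 0.212) with its mouth toward −y/+x, axis about −69°. The adaptor ridge lies along +y, with x edges 0.5405 to 0.577, so it is 36.5 mm wide and centred at 0.559. This matches the stated size. I'll go up and turn first, to clear the tank.

```bash
python3 -m inch '[{"offset":[0,0,-0.011],"turn":[0,0,-0.125],"gripper":0},{"offset":[0,0,-0.011],"turn":[0,0,-0.125],"gripper":0},{"offset":[0,0,-0.011],"turn":[0,0,-0.125],"gripper":0},{"offset":[0,0,-0.011],"turn":[0,0,-0.125],"gripper":0},{"offset":[0,0,-0.011],"turn":[0,0,-0.125],"gripper":0},{"offset":[0,0,-0.011],"turn":[0,0,-0.125],"gripper":0},{"offset":[0,0,-0.011],"turn":[0,0,-0.125],"gripper":0},{"offset":[0,0,-0.011],"turn":[0,0,-0.125],"gripper":0},{"offset":[0,0,-0.011],"turn":[0,0,-0.125],"gripper":0},{"offset":[0,0,-0.011],"turn":[0,0,-0.125],"gripper":0},{"offset":[0,0,-0.011],"turn":[0,0,-0.125],"gripper":0},{"offset":[0,0,-0.011],"turn":[0,0,-0.125],"gripper":0}]'
cat > d.py <<'E'
import sys
from h import *
s=bot.state(); M=R.from_quat(s['orientation']).as_matrix()
print('t',round(s['t'],2),'pos',s['eef_pos'].round(4),'yawx',np.degrees(np.arctan2(M[1,0],M[0,0])).round(2),'tilt',M[:2,2].round(4),'q6',s['q'][[0,5]].round(2),'F',s['wrist_force'].round(1),'T',s['torque'].round(2),'gap',round(s['finger_gap'],4),'g',s['grasp_force'])
if len(sys.argv)>3:
    t=np.array([float(a) for a in sys.argv[1:4]]); print('tool offset',(M.T@(t-s['eef_pos'])).round(4))
E
python3 d.py 0.475 0.225 0.25
```

```text
t: 1.1
eef_pos: [0.2571, -0.6241, 0.3634]
orientation: [0.583, 0.813, 0.0, -0.0]
wrist_force: [-1.5, -0.5, 0.3]
finger_gap: 0.0853
grasp_force: 0.0
t 1.1 pos [ 0.2571 -0.6241  0.3634] yawx 108.69 tilt [-0.0003  0.0006] q6 [-1.22 -1.54] F [-1.5 -0.5  0.3] T [-0.01  0.    0.02] gap 0.0853 g 0.0
tool offset [0.7344 0.4785 0.1139]
```

```bash
python3 -m inch '[{"offset":[0.0306,0.0205,0],"turn":[0,0,0],"gripper":0},{"offset":[0.0306,0.0205,0],"turn":[0,0,0],"gripper":0},{"offset":[0.0306,0.0205,0],"turn":[0,0,0],"gripper":0},{"offset":[0.0306,0.0205,0],"turn":[0,0,0],"gripper":0},{"offset":[0.0306,0.0205,0],"turn":[0,0,0],"gripper":0},{"offset":[0.0306,0.0205,0],"turn":[0,0,0],"gripper":0},{"offset":[0.0306,0.0205,0],"turn":[0,0,0],"gripper":0},{"offset":[0.0306,0.0205,0],"turn":[0,0,0],"gripper":0},{"offset":[0.0306,0.0205,0],"turn":[0,0,0],"gripper":0},{"offset":[0.0306,0.0205,0],"turn":[0,0,0],"gripper":0},{"offset":[0.0306,0.0205,0],"turn":[0,0,0],"gripper":0},{"offset":[0.0306,0.0205,0],"turn":[0,0,0],"gripper":0}]'
python3 -m inch '[{"offset":[0.0306,0.0205,0],"turn":[0,0,0],"gripper":0},{"offset":[0.0306,0.0205,0],"turn":[0,0,0],"gripper":0},{"offset":[0.0306,0.0205,0],"turn":[0,0,0],"gripper":0},{"offset":[0.0306,0.0205,0],"turn":[0,0,0],"gripper":0},{"offset":[0.0306,0.0205,0],"turn":[0,0,0],"gripper":0},{"offset":[0.0306,0.0205,0],"turn":[0,0,0],"gripper":0},{"offset":[0.0306,0.0205,0],"turn":[0,0,0],"gripper":0},{"offset":[0.0306,0.0205,0],"turn":[0,0,0],"gripper":0},{"offset":[0.0306,0.0205,0.03],"turn":[0,0,0],"gripper":0},{"offset":[0.03,0.0205,0.03],"turn":[0,0,0],"gripper":0},{"offset":[0.028,0.0205,0.03],"turn":[0,0,0],"gripper":0},{"offset":[0.03,0.0205,0.03],"turn":[0,0,0],"gripper":0}]'
python3 - <<'E'
from h import *
d=snap('wrist'); print(d['mtx'].round(1).tolist(),d['hand_eye'].round(4).tolist(),d['s']['t'])
np.savez('w.npz',**{k:d[k] for k in d if k!='s'})
cv2.imwrite('pics/w1.png',d['pixels'][:,:,::-1])
E
python3 d.py 0.487 0.229 0.2
```

```text
t: 2.1
eef_pos: [0.375, -0.1964, 0.3632]
orientation: [0.586, 0.811, 0.0, 0.0]
wrist_force: [1.4, 0.2, 0.3]
finger_gap: 0.0854
grasp_force: 0.0
t: 3.1
eef_pos: [0.4897, 0.2103, 0.2552]
orientation: [0.585, 0.811, -0.0, 0.0]
wrist_force: [1.5, -0.4, 0.3]
finger_gap: 0.0855
grasp_force: 0.0
[[371.6, 0.0, 318.1], [0.0, 371.6, 243.9], [0.0, 0.0, 1.0]] [[-0.0007, 0.9601, 0.2796, 0.0707], [1.0, 0.0008, -0.0003, -0.0003], [-0.0005, 0.2796, -0.9601, -0.1429], [0.0, 0.0, 0.0, 1.0]] 3.1
t 3.15 pos [0.4894 0.2137 0.2488] yawx 108.43 tilt [-0.0065 -0.0008] q6 [0.36 0.04] F [-1.7  1.7 -8.1] T [ 0.08  0.05 -0.04] gap 0.0854 g 0.0
tool offset [0.0152 0.0029 0.0488]
```

View pics/w1.png

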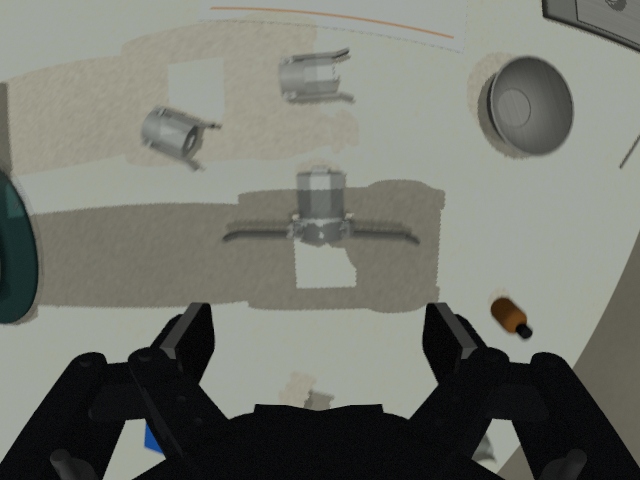

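The wrist view shows the large coupling in the middle: octagon u 296–346, v 170–218, arms level at v≈233, axis vertical in the image, mouth at v≈243. So the yaw is nearly right already. I'll take a settled depth measurement.

```bash
cat > w.py <<'E'
from h import *
def wpts(d):
    v,u=np.mgrid[0:480,0:640]; K=d['mtx']; a=(u-K[0,2])/K[0,0]; b=(v-K[1,2])/K[1,1]; r=np.hypot(a,b)+1e-9
    z=d['z_map']; k=np.tan(r)/r
    c=np.stack([a*k*z,-b*k*z,-z],-1); H=d['hand_eye']; t=c@H[:3,:3].T+H[:3,3]
    M=R.from_quat(d['s']['orientation']).as_matrix(); return t@M.T+d['s']['eef_pos'], t
E
python3 - <<'E'
from w import *
d=snap('wrist'); P,T=wpts(d)
m=(d['z_map']>0)&(P[...,2]>.012)&(P[...,2]<.06)&(abs(P[...,0]-.49)<.12)&(abs(P[...,1]-.22)<.11)
k,l,st,ce=cv2.connectedComponentsWithStats(m.astype(np.uint8)); 
i=min(range(1,k),key=lambda i:np.hypot(*(P[l==i][:,:2].mean(0)-[.49,.215])) if st[i,4]>300 else 9)
q=P[l==i]; print(st[i],ce[i],'zp',np.percentile(q[:,2],[50,90,99]))
t=q[q[:,2]>np.percentile(q[:,2],99)-.006]; c=t[:,:2].mean(0);U=np.linalg.svd(t[:,:2]-c)[2][0]; U*=np.sign(U[1])
p=(t[:,:2]-c)@U; V=np.array([-U[1],U[0]]); w=(q[:,:2]-c)@V; pa=(q[:,:2]-c)@U
print('top c',c,'ang',np.degrees(np.arctan2(U[1],U[0])),'ext',np.percentile(p,[1,99]),'all ext',np.percentile(pa,[.5,99.5]),'armext',w.min(),w.max())
arms=abs(w)>.035; L=np.linalg.svd(q[arms][:,:2]-q[arms][:,:2].mean(0))[2][0]; print('arm dir',np.degrees(np.arctan2(L[1],L[0])))
g=(d['z_map']>0)&(abs(P[...,2])<.02)&(abs(P[...,0]-.49)<.15)&(abs(P[...,1]-.22)<.12); print('bench z',np.median(P[g][:,2]))
E
python3 d.py
```

```text
[ 220  172  202   80 4900] [320.65714286 220.3377551 ] zp [0.0389686  0.04647067 0.04754978]
top c [0.48993115 0.21270332] ang 110.46544889437978 ext [-0.03458649  0.03249748] all ext [-0.04089506  0.03776077] armext -0.10370198375358834 0.10490818570178537
arm dir -162.174300943707
bench z 0.0003854495881599751
t 3.2 pos [0.4889 0.2114 0.251 ] yawx 108.51 tilt [-0.0072 -0.002 ] q6 [0.36 0.04] F [ 0.1 -0.6 -0.3] T [-0.02  0.02 -0.  ] gap 0.0857 g 0.0
```

```bash
python3 -m inch '[{"offset":[0.008,0.0005,0.02],"turn":[0,0,-0.017],"gripper":0},{"offset":[0.008,0.0005,0.03],"turn":[0,0,0],"gripper":0},{"offset":[0,0,0.035],"turn":[0,0,0],"gripper":0},{"offset":[0,0,0.035],"turn":[0,0,0],"gripper":0},{"offset":[0,0,0.03],"turn":[0,0,0],"gripper":0},{"offset":[0,0,0.02],"turn":[0,0,0],"gripper":0},{"offset":[0,0,0.01],"turn":[0,0,0],"gripper":0},{"offset":[0,0,0],"turn":[0,0,0],"gripper":0},{"offset":[0,0,0],"turn":[0,0,0],"gripper":0}]'; python3 d.py 0.4847 0.2268 0.006
```

```text
t: 3.95
eef_pos: [0.486, 0.224, 0.0778]
orientation: [0.579, 0.816, 0.0, 0.0]
wrist_force: [0.2, -0.0, 0.6]
finger_gap: 0.0853
grasp_force: 0.0
t 3.95 pos [0.486  0.224  0.0778] yawx 109.29 tilt [0.0007 0.0002] q6 [0.38 0.05] F [ 0.2 -0.   0.6] T [ 0.01 -0.05  0.01] gap 0.0853 g 0.0
tool offset [ 0.003  -0.0004  0.0718]
```

```bash
python3 -m inch '[{"offset":[0.003,0,0.02],"turn":[0,0,0],"gripper":0},{"offset":[0,0,0.02],"turn":[0,0,0],"gripper":0},{"offset":[0,0,0.015],"turn":[0,0,0],"gripper":0},{"offset":[0,0,0.01],"turn":[0,0,0],"gripper":0},{"offset":[0,0,0.005],"turn":[0,0,0],"gripper":0},{"offset":[0,0,0],"turn":[0,0,0],"gripper":0.15},{"offset":[0,0,0],"turn":[0,0,0],"gripper":0.3},{"offset":[0,0,0],"turn":[0,0,0],"gripper":0.4},{"offset":[0,0,0],"turn":[0,0,0],"gripper":0.5},{"offset":[0,0,0],"turn":[0,0,0],"gripper":0.7},{"offset":[0,0,0],"turn":[0,0,0],"gripper":0.7},{"offset":[0,0,0],"turn":[0,0,0],"gripper":0.7}]'; python3 d.py; python3 -c "
from h import *
snap('wrist')"; ls pics
```

```text
t: 4.95
eef_pos: [0.4854, 0.2272, 0.0082]
orientation: [0.579, 0.816, 0.001, 0.001]
wrist_force: [-2.1, -0.9, 6.6]
finger_gap: 0.0448
grasp_force: 61.9
t 4.95 pos [0.4854 0.2272 0.0082] yawx 109.31 tilt [0.0019 0.0007] q6 [0.39 0.05] F [-2.1 -0.9  6.6] T [-0.17  0.21 -0.02] gap 0.0448 g 61.88002968672663
crop.png
scene_0.00.png
side_0.05.png
top.png
w1.png
wrist_3.10.png
wrist_3.15.png
wrist_4.95.png
```

```bash
python3 -m inch '[{"offset":[0,0,-0.005],"turn":[0,0,0],"gripper":0.7},{"offset":[0,0,-0.012],"turn":[0,0,0],"gripper":0.7},{"offset":[0,0,-0.02],"turn":[0,0,0],"gripper":0.7},{"offset":[0,0,-0.02],"turn":[0,0,0.05],"gripper":0.7},{"offset":[0,0,-0.01],"turn":[0,0,0.1],"gripper":0.7},{"offset":[0,0,0],"turn":[0,0,0.1],"gripper":0.7},{"offset":[0,0,0],"turn":[0,0,0.05],"gripper":0.7},{"offset":[0,0,0],"turn":[0,0,0],"gripper":0.7}]'; python3 d.py .5557 .05 .0752
python3 - <<'E'
from h import *
for n,bs in(('scene',{'jar':(240,330,305,425),'drop':(375,300,410,352)}),('side',{'jar':(280,165,320,215),'drop':(245,220,268,258)})):
    d=dict(np.load(n+'.npz'));P=pts(d)
    for k,(a,b,c,e) in bs.items():
        q=P[b:e,a:c].reshape(-1,3); q=q[(q[:,2]>.02)&(q[:,2]<.12)]; print(n,k,np.percentile(q,[3,97],axis=0).round(3).tolist())
E
```

```text
t: 5.67
eef_pos: [0.4846, 0.227, 0.0748]
orientation: [0.695, 0.719, 0.0, 0.0]
wrist_force: [0.3, 0.4, -4.3]
finger_gap: 0.0451
grasp_force: 62.3
t 5.67 pos [0.4846 0.227  0.0748] yawx 91.98 tilt [0.0007 0.0004] q6 [0.39 0.36] F [ 0.3  0.4 -4.3] T [0.09 0.04 0.02] gap 0.0451 g 62.343082800507545
tool offset [-0.1794  0.0649 -0.0004]
scene jar [[0.778, -0.073, 0.025], [0.833, -0.014, 0.105]]
scene drop [[0.751, 0.143, 0.023], [0.775, 0.169, 0.074]]
side jar [[0.761, -0.061, 0.023], [0.815, -0.007, 0.106]]
side drop [[0.737, 0.151, 0.023], [0.762, 0.176, 0.075]]
```

```bash
python3 -m inch '[{"offset":[-0.02,0.007,0],"turn":[0,0,0],"gripper":0.7},{"offset":[-0.03,0.011,0],"turn":[0,0,0],"gripper":0.7},{"offset":[-0.03,0.011,0],"turn":[0,0,0],"gripper":0.7},{"offset":[-0.03,0.011,0],"turn":[0,0,0],"gripper":0.7},{"offset":[-0.03,0.011,0],"turn":[0,0,0],"gripper":0.7},{"offset":[-0.025,0.009,0],"turn":[0,0,0],"gripper":0.7},{"offset":[-0.014,0.005,0],"turn":[0,0,0],"gripper":0.7},{"offset":[0,0,0],"turn":[0,0,0],"gripper":0.7},{"offset":[0,0,0],"turn":[0,0,0],"gripper":0.7}]'; python3 d.py .5557 .05 .0752
python3 - <<'E'
from h import *
for n in('scene','side'):
    d=snap(n);np.savez(n+'2.npz',**{k:d[k] for k in d if k!='s'}); cv2.imwrite(f'pics/{n}2.png',d['pixels'][:,:,::-1])
a=[cv2.imread(f'pics/{n}2.png') for n in('scene','side')]
cv2.imwrite('pics/ins.png',cv2.convertScaleAbs(np.hstack([cv2.resize(a[0][180:330,150:350],(400,300)),cv2.resize(a[1][160:310,280:480],(400,300))]),alpha=1.4))
E
```

```text
t: 6.42
eef_pos: [0.5562, 0.0498, 0.0739]
orientation: [0.694, 0.72, -0.0, -0.0]
wrist_force: [-1.0, 1.2, -6.0]
finger_gap: 0.0451
grasp_force: 62.3
t 6.42 pos [0.5562 0.0498 0.0739] yawx 92.14 tilt [-0.0003  0.0001] q6 [0.04 0.01] F [-1.   1.2 -6. ] T [ 0.11 -0.04 -0.01] gap 0.0451 g 62.296115204226226
tool offset [ 0.0002 -0.0005 -0.0013]
```

View pics/ins.png

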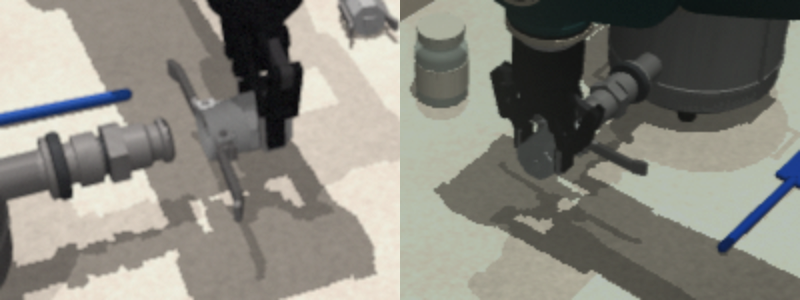

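The crop shows the adaptor nose at left panel (172,140) facing the coupling mouth at (205,130), roughly coaxial with about 20 mm between them. I'll compare the two axes in the same camera to cancel calibration error.

Run:
```python
from h import *
d=dict(np.load('scene2.npz'));P=pts(d).reshape(-1,3)[(d['z_map']>0).ravel()]
def slc(lo,hi,r):
    q=P[(P[:,1]>lo)&(P[:,1]<hi)&(abs(P[:,0]-.56)<.035)&(abs(P[:,2]-.09)<.028)]
    # circle fit with known radius in the x-z plane (axis ~ y)
    from scipy.optimize import least_squares
    f=least_squares(lambda c:np.hypot(q[:,0]-c[0],q[:,2]-c[1])-r,[.558,.09],loss='soft_l1',f_scale=.001)
    e=abs(f.fun); print(lo,hi,len(q),'x,z',f.x.round(4),'med',np.median(e).round(4))
for y in(-.044,-.038,-.034): slc(y,y+.006,.0183)
slc(-.05,-.03,.0183)
for y in(0.002,.008,.014,.02): slc(y,y+.006,.023)
q=P[(abs(P[:,0]-.56)<.02)&(abs(P[:,2]-.09)<.02)&(P[:,1]<.0)&(P[:,1]>-.06)]; print('nose y',np.percentile(q[:,1],[98,99.5]))
q=P[(abs(P[:,0]-.56)<.022)&(abs(P[:,2]-.09)<.022)&(P[:,1]>-.01)&(P[:,1]<.04)]; print('mouth y',np.percentile(q[:,1],[.5,2]))
```

```text
-0.044 -0.038 71 x,z [0.5576 0.086 ] med 0.0011
-0.038 -0.032 92 x,z [0.5598 0.088 ] med 0.0008
-0.034 -0.028000000000000004 73 x,z [0.56   0.0879] med 0.0009
-0.05 -0.03 262 x,z [0.5594 0.0871] med 0.0015
0.002 0.008 168 x,z [0.5648 0.0875] med 0.0021
0.008 0.014 97 x,z [0.5674 0.0861] med 0.0024
0.014 0.02 86 x,z [0.5635 0.0864] med 0.0017
0.02 0.026000000000000002 99 x,z [0.5611 0.0868] med 0.0007
nose y [-3.80062035e-04 -9.80999243e-05]
mouth y [-0.00165768 -0.00103983]
```

Run:
```python
from h import *
from scipy.optimize import least_squares
d=dict(np.load('scene2.npz'));P=pts(d).reshape(-1,3)[(d['z_map']>0).ravel()]
def slc(lo,hi,r,zlo):
    q=P[(P[:,1]>lo)&(P[:,1]<hi)&(abs(P[:,0]-.56)<.026)&(P[:,2]>zlo)&(P[:,2]<.118)]
    f=least_squares(lambda c:np.hypot(q[:,0]-c[0],q[:,2]-c[1])-r,[.558,.09],loss='soft_l1',f_scale=.0007)
    print(lo,hi,len(q),'x,z',f.x.round(4),'med',np.median(abs(f.fun)).round(4),q[:,0].min().round(4),q[:,0].max().round(4))
for z in(.08,.095,.1):
    print(z)
    slc(-.036,-.029,.0183,z)
    for y in(.018,.022,.026): slc(y,y+.005,.023,z)
```

```text
0.08
-0.036 -0.029 91 x,z [0.5601 0.0881] med 0.0007 0.5506 0.582
0.018 0.023 68 x,z [0.5612 0.0867] med 0.0007 0.5498 0.5854
0.022 0.027 80 x,z [0.5611 0.0869] med 0.0008 0.5519 0.5853
0.026 0.031 78 x,z [0.5607 0.0869] med 0.0009 0.5497 0.5851
0.095
-0.036 -0.029 59 x,z [0.5606 0.088 ] med 0.0008 0.5506 0.582
0.018 0.023 54 x,z [0.5612 0.0867] med 0.0008 0.5498 0.583
0.022 0.027 57 x,z [0.5611 0.0869] med 0.0009 0.5519 0.5832
0.026 0.031 55 x,z [0.5606 0.0869] med 0.0011 0.5497 0.5841
0.1
-0.036 -0.029 43 x,z [0.5614 0.0879] med 0.0007 0.5506 0.5767
0.018 0.023 45 x,z [0.5616 0.0867] med 0.0006 0.5498 0.5823
0.022 0.027 46 x,z [0.5613 0.0868] med 0.0007 0.5519 0.5823
0.026 0.031 44 x,z [0.5612 0.0869] med 0.0009 0.5497 0.5794
```

Same-camera comparison: the coupling sits about 3 mm too far in +x and 1.2 mm low (TCP z agrees with the latter). I'll correct that and start the advance.

```bash
python3 -m inch '[{"offset":[0,-0.0014,-0.0007],"turn":[0,0,0],"gripper":0.7},{"offset":[0,-0.0014,-0.0007],"turn":[0,0,0],"gripper":0.7},{"offset":[-0.005,0,0],"turn":[0,0,0],"gripper":0.7},{"offset":[-0.006,0,0],"turn":[0,0,0],"gripper":0.7},{"offset":[-0.005,0,0],"turn":[0,0,0],"gripper":0.7},{"offset":[-0.004,0,0],"turn":[0,0,0],"gripper":0.7},{"offset":[0,0,0],"turn":[0,0,0],"gripper":0.7},{"offset":[0,0,0],"turn":[0,0,0],"gripper":0.7}]'; python3 d.py
python3 - <<'E'
from h import *
d=snap('scene'); cv2.imwrite('pics/ins2.png',cv2.convertScaleAbs(cv2.resize(d['pixels'][200:290,180:310],(780,540),interpolation=2)[:,:,::-1],alpha=1.4))
E
```

```text
t: 7.18
eef_pos: [0.5541, 0.0301, 0.0751]
orientation: [0.694, 0.72, -0.0, -0.0]
wrist_force: [-0.4, 0.1, -4.2]
finger_gap: 0.0448
grasp_force: 62.3
t 7.18 pos [0.5541 0.0301 0.0751] yawx 92.08 tilt [-0.0001  0.0001] q6 [ 0.01 -0.03] F [-0.4  0.1 -4.2] T [ 0.13  0.05 -0.03] gap 0.0448 g 62.30296126333997
```

View pics/ins2.png

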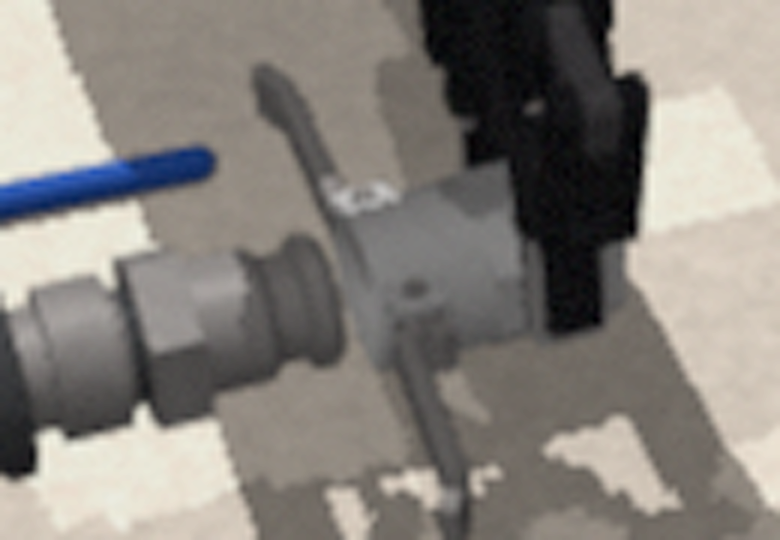

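The nose at (325,300) points at the mouth centre (365,290), so they look coaxial with a small gap. I'll advance gently.

```bash
python3 -m inch '[{"offset":[-0.003,0,0],"turn":[0,0,0],"gripper":0.7},{"offset":[-0.003,0,0],"turn":[0,0,0],"gripper":0.7},{"offset":[-0.002,0,0],"turn":[0,0,0],"gripper":0.7},{"offset":[0,0,0],"turn":[0,0,0],"gripper":0.7}]'; python3 d.py;python3 -m inch '[{"offset":[-0.002,0,0],"turn":[0,0,0],"gripper":0.7},{"offset":[-0.002,0,0],"turn":[0,0,0],"gripper":0.7},{"offset":[0,0,0],"turn":[0,0,0],"gripper":0.7}]'; python3 d.py
```

```text
t: 7.57
eef_pos: [0.5544, 0.0221, 0.0751]
orientation: [0.694, 0.72, -0.0, 0.0]
wrist_force: [-0.5, 1.1, -5.3]
finger_gap: 0.0449
grasp_force: 62.3
t 7.57 pos [0.5544 0.0221 0.0751] yawx 92.11 tilt [-0.     -0.0001] q6 [-0.01 -0.04] F [-0.5  1.1 -5.3] T [0.14 0.04 0.05] gap 0.0449 g 62.303187721408904
t: 7.82
eef_pos: [0.5546, 0.0181, 0.0751]
orientation: [0.694, 0.72, -0.0, 0.0]
wrist_force: [-0.2, -0.3, -5.1]
finger_gap: 0.045
grasp_force: 62.3
t 7.82 pos [0.5546 0.0181 0.0751] yawx 92.12 tilt [-0.     -0.0001] q6 [-0.01 -0.05] F [-0.2 -0.3 -5.1] T [ 0.08 -0.   -0.02] gap 0.045 g 62.30243605328724
```

```bash
python3 -m inch '[{"offset":[-0.002,0,0],"turn":[0,0,0],"gripper":0.7},{"offset":[-0.001,0,0],"turn":[0,0,0],"gripper":0.7},{"offset":[0,0,0],"turn":[0,0,0],"gripper":0.7}]'; python3 d.py;python3 -m inch '[{"offset":[-0.002,0,0],"turn":[0,0,0],"gripper":0.7},{"offset":[-0.001,0,0],"turn":[0,0,0],"gripper":0.7},{"offset":[0,0,0],"turn":[0,0,0],"gripper":0.7}]'; python3 d.py
```

```text
t: 8.07
eef_pos: [0.5547, 0.0153, 0.0751]
orientation: [0.694, 0.72, 0.0, 0.0]
wrist_force: [-0.4, 0.2, -4.5]
finger_gap: 0.0448
grasp_force: 62.3
t 8.07 pos [0.5547 0.0153 0.0751] yawx 92.11 tilt [ 0.0001 -0.    ] q6 [-0.02 -0.06] F [-0.4  0.2 -4.5] T [ 0.09  0.03 -0.07] gap 0.0448 g 62.28362089488655
t: 8.32
eef_pos: [0.5548, 0.0123, 0.0751]
orientation: [0.694, 0.72, 0.0, 0.0]
wrist_force: [0.6, -0.3, -4.4]
finger_gap: 0.045
grasp_force: 62.3
t 8.32 pos [0.5548 0.0123 0.0751] yawx 92.11 tilt [ 0.0001 -0.0001] q6 [-0.02 -0.06] F [ 0.6 -0.3 -4.4] T [ 0.07 -0.01  0.  ] gap 0.045 g 62.33127800747752
```

```bash
python3 -m inch '[{"offset":[-0.002,0,0],"turn":[0,0,0],"gripper":0.7},{"offset":[-0.001,0,0],"turn":[0,0,0],"gripper":0.7},{"offset":[0,0,0],"turn":[0,0,0],"gripper":0.7}]'; python3 d.py | cut -c1-140;python3 -m inch '[{"offset":[-0.002,0,0],"turn":[0,0,0],"gripper":0.7},{"offset":[-0.001,0,0],"turn":[0,0,0],"gripper":0.7},{"offset":[0,0,0],"turn":[0,0,0],"gripper":0.7}]'; python3 d.py
```

```text
t: 8.57
eef_pos: [0.5549, 0.0092, 0.0751]
orientation: [0.694, 0.72, -0.0, 0.0]
wrist_force: [-0.6, 0.9, -5.8]
finger_gap: 0.0446
grasp_force: 62.3
t 8.57 pos [0.5549 0.0092 0.0751] yawx 92.11 tilt [-0.     -0.0001] q6 [-0.03 -0.07] F [-0.6  0.9 -5.8] T [ 0.11 -0.   -0.  ] gap 0.0446 g 6
t: 8.82
eef_pos: [0.555, 0.0062, 0.0751]
orientation: [0.694, 0.72, -0.0, 0.0]
wrist_force: [0.6, -0.5, -4.5]
finger_gap: 0.0452
grasp_force: 62.3
t 8.82 pos [0.555  0.0062 0.0751] yawx 92.11 tilt [ 0. -0.] q6 [-0.03 -0.07] F [ 0.6 -0.5 -4.5] T [ 0.11 -0.01  0.04] gap 0.0452 g 62.32039896771312
```

```bash
python3 -m inch '[{"offset":[-0.002,0,0],"turn":[0,0,0],"gripper":0.7},{"offset":[-0.001,0,0],"turn":[0,0,0],"gripper":0.7},{"offset":[0,0,0],"turn":[0,0,0],"gripper":0.7}]'; python3 d.py | cut -c1-140;python3 -m inch '[{"offset":[-0.002,0,0],"turn":[0,0,0],"gripper":0.7},{"offset":[-0.001,0,0],"turn":[0,0,0],"gripper":0.7},{"offset":[0,0,0],"turn":[0,0,0],"gripper":0.7}]'; python3 d.py
```

```text
t: 9.07
eef_pos: [0.5552, 0.0033, 0.0751]
orientation: [0.694, 0.72, 0.0, 0.0]
wrist_force: [0.5, -0.4, -4.6]
finger_gap: 0.0451
grasp_force: 62.2
t 9.07 pos [0.5552 0.0033 0.0751] yawx 92.11 tilt [ 0.0001 -0.    ] q6 [-0.04 -0.08] F [ 0.5 -0.4 -4.6] T [ 0.08 -0.03 -0.  ] gap 0.0451 g 6
t: 9.32
eef_pos: [0.5553, 0.0002, 0.0751]
orientation: [0.694, 0.72, -0.0, 0.0]
wrist_force: [0.4, 0.0, -4.2]
finger_gap: 0.045
grasp_force: 62.3
t 9.32 pos [5.553e-01 2.000e-04 7.510e-02] yawx 92.11 tilt [ 0.0001 -0.0001] q6 [-0.05 -0.08] F [ 0.4  0.  -4.2] T [ 0.1  -0.03 -0.03] gap 0.045 g 62.26822905940935
```

```bash
python3 -m inch '[{"offset":[-0.001,0,0],"turn":[0,0,0],"gripper":0.7},{"offset":[-0.001,0,0],"turn":[0,0,0],"gripper":0.7},{"offset":[0,0,0],"turn":[0,0,0],"gripper":0.7}]'; python3 d.py
```

```text
t: 9.57
eef_pos: [0.5554, -0.0017, 0.0751]
orientation: [0.694, 0.72, 0.0, 0.0]
wrist_force: [0.4, -0.0, -4.8]
finger_gap: 0.0448
grasp_force: 62.3
t 9.57 pos [ 0.5554 -0.0017  0.0751] yawx 92.12 tilt [ 0.0001 -0.    ] q6 [-0.05 -0.09] F [ 0.4 -0.  -4.8] T [ 0.03 -0.09  0.02] gap 0.0448 g 62.29250901611522
```

```bash
python3 -m inch '[{"offset":[-0.001,0,0],"turn":[0,0,0],"gripper":0.7},{"offset":[-0.001,0,0],"turn":[0,0,0],"gripper":0.7},{"offset":[0,0,0],"turn":[0,0,0],"gripper":0.7}]'; python3 d.py
```

```text
t: 9.82
eef_pos: [0.5554, -0.0037, 0.0751]
orientation: [0.694, 0.72, -0.0, 0.0]
wrist_force: [0.4, -0.2, -5.2]
finger_gap: 0.0448
grasp_force: 62.4
t 9.82 pos [ 0.5554 -0.0037  0.0751] yawx 92.12 tilt [ 0. -0.] q6 [-0.05 -0.09] F [ 0.4 -0.2 -5.2] T [ 0.11 -0.1   0.01] gap 0.0448 g 62.3564267763868
```

```bash
python3 -m inch '[{"offset":[-0.001,0,0],"turn":[0,0,0],"gripper":0.7},{"offset":[0,0,0],"turn":[0,0,0],"gripper":0.7}]'; python3 d.py
```

```text
t: 9.98
eef_pos: [0.5555, -0.0047, 0.0751]
orientation: [0.694, 0.72, -0.0, 0.0]
wrist_force: [1.3, -0.7, -4.6]
finger_gap: 0.0447
grasp_force: 62.3
t 9.98 pos [ 0.5555 -0.0047  0.0751] yawx 92.12 tilt [ 0.     -0.0001] q6 [-0.05 -0.09] F [ 1.3 -0.7 -4.6] T [ 0.04 -0.21 -0.01] gap 0.0447 g 62.27320337668061
```

```bash
python3 -m inch '[{"offset":[-0.001,0,0],"turn":[0,0,0],"gripper":0.7},{"offset":[0,0,0],"turn":[0,0,0],"gripper":0.7}]'; python3 d.py
```

```text
t: 10.15
eef_pos: [0.5555, -0.0057, 0.0751]
orientation: [0.694, 0.72, 0.0, 0.0]
wrist_force: [0.8, -1.5, -4.0]
finger_gap: 0.0451
grasp_force: 62.3
t 10.15 pos [ 0.5555 -0.0057  0.0751] yawx 92.12 tilt [ 0.0001 -0.0001] q6 [-0.06 -0.09] F [ 0.8 -1.5 -4. ] T [ 0.16 -0.18  0.05] gap 0.0451 g 62.27091950364411
```

```bash
python3 -m inch '[{"offset":[-0.001,0,0],"turn":[0,0,0],"gripper":0.7},{"offset":[0,0,0],"turn":[0,0,0],"gripper":0.7}]'; python3 d.py
```

```text
t: 10.32
eef_pos: [0.5555, -0.0064, 0.0751]
orientation: [0.694, 0.72, 0.0, -0.0]
wrist_force: [1.0, 2.4, -4.8]
finger_gap: 0.0447
grasp_force: 62.3
t 10.32 pos [ 0.5555 -0.0064  0.0751] yawx 92.12 tilt [0.0001 0.0005] q6 [-0.06 -0.09] F [ 1.   2.4 -4.8] T [ 0.48 -0.14 -0.06] gap 0.0447 g 62.347182892262936
```

Contact is starting on the gasket: Fy is rising and the advance is slightly short. Smaller steps now.

```bash
python3 -m inch '[{"offset":[-0.0005,0,0],"turn":[0,0,0],"gripper":0.7},{"offset":[0,0,0],"turn":[0,0,0],"gripper":0.7}]'; python3 d.py
```

```text
t: 10.48
eef_pos: [0.5556, -0.0067, 0.0751]
orientation: [0.694, 0.72, 0.0, -0.0]
wrist_force: [1.8, 5.1, -4.8]
finger_gap: 0.0446
grasp_force: 62.3
t 10.48 pos [ 0.5556 -0.0067  0.0751] yawx 92.12 tilt [0.0001 0.0008] q6 [-0.06 -0.1 ] F [ 1.8  5.1 -4.8] T [ 0.88 -0.18  0.01] gap 0.0446 g 62.2503817663528
```

```bash
python3 -m inch '[{"offset":[-0.0005,0,0],"turn":[0,0,0],"gripper":0.7},{"offset":[0,0,0],"turn":[0,0,0],"gripper":0.7}]'; python3 d.py
```

```text
t: 10.65
eef_pos: [0.5556, -0.007, 0.0751]
orientation: [0.694, 0.72, 0.0, -0.0]
wrist_force: [0.5, 7.6, -4.1]
finger_gap: 0.0452
grasp_force: 62.3
t 10.65 pos [ 0.5556 -0.007   0.0751] yawx 92.13 tilt [0.0001 0.0012] q6 [-0.06 -0.1 ] F [ 0.5  7.6 -4.1] T [ 1.22 -0.17 -0.01] gap 0.0452 g 62.262427364476025
```

```bash
python3 -m inch '[{"offset":[-0.0005,0,0],"turn":[0,0,0],"gripper":0.7},{"offset":[-0.0006,0,0],"turn":[0,0,0],"gripper":0.7},{"offset":[0,0,0],"turn":[0,0,0],"gripper":0.7}]'; python3 d.py
```

```text
t: 10.9
eef_pos: [0.5556, -0.0076, 0.0751]
orientation: [0.694, 0.72, 0.001, -0.001]
wrist_force: [1.8, 11.5, -4.0]
finger_gap: 0.0448
grasp_force: 62.2
t 10.9 pos [ 0.5556 -0.0076  0.0751] yawx 92.14 tilt [0.0001 0.0021] q6 [-0.06 -0.1 ] F [ 1.8 11.5 -4. ] T [ 1.84 -0.13 -0.08] gap 0.0448 g 62.23560656653717
```

```bash
python3 -m inch '[{"offset":[-0.0005,0,0],"turn":[0,0,0],"gripper":0.7},{"offset":[0,0,0],"turn":[0,0,0],"gripper":0.7},{"offset":[0,0,0],"turn":[0,0,0],"gripper":0.35},{"offset":[0,0,0],"turn":[0,0,0],"gripper":0.2},{"offset":[0,0,0],"turn":[0,0,0],"gripper":0.0},{"offset":[0,0,0],"turn":[0,0,0],"gripper":0.0},{"offset":[0,0,0],"turn":[0,0,0],"gripper":0.0}]'; python3 d.py
python3 - <<'E'
from h import *
d=snap('scene'); np.savez('scene3.npz',**{k:d[k] for k in d if k!='s'})
cv2.imwrite('pics/rel.png',cv2.convertScaleAbs(cv2.resize(d['pixels'][190:310,170:340],(800,565),interpolation=2)[:,:,::-1],alpha=1.4))
E
```

```text
t: 11.48
eef_pos: [0.5557, -0.0093, 0.0753]
orientation: [0.694, 0.72, 0.0, 0.0]
wrist_force: [-0.8, -0.4, -0.1]
finger_gap: 0.0855
grasp_force: 0.0
t 11.48 pos [ 0.5557 -0.0093  0.0753] yawx 92.11 tilt [ 0.0003 -0.0002] q6 [-0.06 -0.1 ] F [-0.8 -0.4 -0.1] T [ 0.02  0.02 -0.02] gap 0.0855 g 0.0
```

View pics/rel.png

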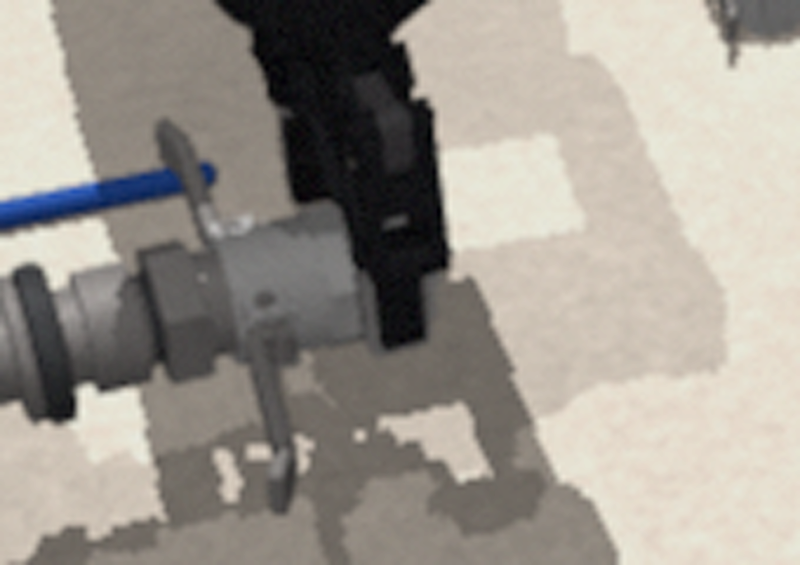

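Seated: the mouth is at (230,290) next to the adaptor hex, both arms still stand out, and the coupling stayed put on release. Next I lift, shut the gripper and go to the tank side of the left arm.

```bash
python3 -m inch '[{"offset":[0,0,-0.015],"turn":[0,0,0],"gripper":0},{"offset":[0,0,-0.025],"turn":[0,0,0],"gripper":0},{"offset":[0,0,-0.027],"turn":[0,0,0],"gripper":0},{"offset":[0,0,0],"turn":[0,0,0],"gripper":0},{"offset":[-0.0182,0.0204,0],"turn":[0,0,0],"gripper":1},{"offset":[-0.0182,0.0204,0],"turn":[0,0,0],"gripper":1},{"offset":[-0.0182,0.0204,0],"turn":[0,0,0],"gripper":1},{"offset":[-0.0182,0.0204,0],"turn":[0,0,0],"gripper":1},{"offset":[0,0,0],"turn":[0,0,0],"gripper":1},{"offset":[0,0,0],"turn":[0,0,0],"gripper":1}]'; python3 d.py .640 -.079 .078
cat > arm.py <<'E'
from h import *
import sys
d=snap('scene'); P=pts(d).reshape(-1,3)[(d['z_map']>0).ravel()]
q=P[(P[:,2]>.078)&(P[:,2]<.102)&(P[:,1]>-.09)&(P[:,1]<.06)]
for nm,s in(('left',q[(q[:,0]>.595)&(q[:,0]<.675)]),('right',q[(q[:,0]<.525)&(q[:,0]>.45)])):
    if len(s)>10: print(nm,len(s),'min',s.min(0).round(4),'max',s.max(0).round(4),'med',np.median(s,0).round(4))
E
python3 arm.py
python3 - <<'E'
from w import *
d=snap('wrist'); P,T=wpts(d); cv2.imwrite('pics/w2.png',d['pixels'][:,:,::-1])
m=(d['z_map']>0)&(P[...,2]>.078)&(P[...,2]<.104); q=P[m]
for nm,a,b in(('left',.6,.67),('right',.45,.52)):
    s=q[(q[:,0]>a)&(q[:,0]<b)&(abs(q[:,1]+.05)<.06)]; print(nm,len(s),s.min(0).round(4) if len(s) else '',s.max(0).round(4) if len(s) else '')
E
```

```text
t: 12.37
eef_pos: [0.6402, -0.0797, 0.1414]
orientation: [0.694, 0.72, -0.0, -0.0]
wrist_force: [-0.5, -0.2, -0.4]
finger_gap: 0.0122
grasp_force: 0.0
t 12.37 pos [ 0.6402 -0.0797  0.1414] yawx 92.05 tilt [-0.0009  0.0001] q6 [-0.16 -0.2 ] F [-0.5 -0.2 -0.4] T [-0.05  0.04 -0.01] gap 0.0122 g 0.0
tool offset [ 0.0007 -0.0001  0.0634]
left 227 min [ 0.5951 -0.0648  0.0819] max [ 0.6679 -0.0401  0.1002] med [ 0.635 -0.056  0.095]
left 1890 [ 0.6001 -0.0645  0.0842] [ 0.6621 -0.0496  0.1015]
right 1062 [ 0.4528 -0.0586  0.0831] [ 0.5199 -0.0478  0.0992]
```

```bash
python3 -m inch '[{"offset":[0,0,0.02],"turn":[0,0,0],"gripper":1},{"offset":[0,0,0.025],"turn":[0,0,0],"gripper":1},{"offset":[0,0,0.015],"turn":[0,0,0],"gripper":1},{"offset":[0,0,0.004],"turn":[0,0,0],"gripper":1},{"offset":[0,0,0],"turn":[0,0,0],"gripper":1}]'; python3 d.py
python3 -m inch '[{"offset":[0.003,0,0],"turn":[0,0,0],"gripper":1},{"offset":[0.003,0,0],"turn":[0,0,0],"gripper":1},{"offset":[0.002,0,0],"turn":[0,0,0],"gripper":1},{"offset":[0,0,0],"turn":[0,0,0],"gripper":1}]'; python3 d.py
```

```text
t: 12.88
eef_pos: [0.6391, -0.0784, 0.0772]
orientation: [0.694, 0.72, -0.001, -0.001]
wrist_force: [-0.1, 0.1, -0.5]
finger_gap: 0.0
grasp_force: 0.0
t 12.88 pos [ 0.6391 -0.0784  0.0772] yawx 92.15 tilt [-0.0018  0.0003] q6 [-0.16 -0.2 ] F [-0.1  0.1 -0.5] T [ 0.04 -0.02  0.01] gap 0.0 g 0.0
t: 13.22
eef_pos: [0.6399, -0.0704, 0.0791]
orientation: [0.694, 0.72, 0.0, 0.0]
wrist_force: [0.0, 0.0, 0.1]
finger_gap: -0.0003
grasp_force: 0.0
t 13.22 pos [ 0.6399 -0.0704  0.0791] yawx 92.14 tilt [ 0.0013 -0.0001] q6 [-0.15 -0.19] F [0.  0.  0.1] T [-0.04  0.02 -0.01] gap -0.0003 g 0.0
```

```bash
python3 -m inch '[{"offset":[0.0025,0,0],"turn":[0,0,0],"gripper":1},{"offset":[0.0061,0.0016,0],"turn":[0,0,-0.1],"gripper":1},{"offset":[0.0061,0.0016,0],"turn":[0,0,-0.1],"gripper":1},{"offset":[0.0061,0.0016,0],"turn":[0,0,-0.1],"gripper":1},{"offset":[0.0061,0.0016,0],"turn":[0,0,-0.1],"gripper":1},{"offset":[0,0,0],"turn":[0,0,0],"gripper":1}]'; python3 d.py; python3 arm.py
```

```text
t: 13.72
eef_pos: [0.6413, -0.0426, 0.0783]
orientation: [0.535, 0.845, 0.0, 0.0]
wrist_force: [0.1, 0.8, 1.1]
finger_gap: 0.0001
grasp_force: 0.1
t 13.72 pos [ 0.6413 -0.0426  0.0783] yawx 115.35 tilt [0.0003 0.0001] q6 [-0.11 -0.55] F [0.1 0.8 1.1] T [-0.06 -0.05  0.03] gap 0.0001 g 0.12656533130211756
left 277 min [ 0.6332 -0.0555  0.0784] max [ 0.665  -0.0228  0.1018] med [ 0.6547 -0.0395  0.093 ]
right 24 min [ 0.4578 -0.0645  0.0816] max [ 0.4708 -0.0606  0.0964] med [ 0.4639 -0.0628  0.0888]
```

```bash
python3 -m inch '[{"offset":[0.0061,0.0016,0],"turn":[0,0,-0.1],"gripper":1},{"offset":[0.0061,0.0016,0],"turn":[0,0,-0.1],"gripper":1},{"offset":[0.0061,0.0016,0],"turn":[0,0,-0.1],"gripper":1},{"offset":[0.0061,0.0016,0],"turn":[0,0,-0.1],"gripper":1},{"offset":[0.0061,0.0016,0],"turn":[0,0,-0.1],"gripper":1},{"offset":[0.0061,0.0016,0],"turn":[0,0,-0.1],"gripper":1},{"offset":[0,0,0],"turn":[0,0,0],"gripper":1}]'
cat > rel.py <<'E'
from h import *
import sys
pin=np.array([.5797,-.0473]) if sys.argv[1]=='L' else np.array([.5345,-.0489]); sg=1 if sys.argv[1]=='L' else -1
s=bot.state(); M=R.from_quat(s['orientation']).as_matrix(); r=s['eef_pos'][:2]-pin
tx=M[:2,0]; ty=M[:2,1]*sg
F=s['wrist_force']
print('yaw',np.degrees(np.arctan2(M[1,0],M[0,0])).round(1),'along',(r@ty).round(4),'outside',(-r@tx).round(4),'Fpush',(F[:2]@tx).round(1),'Falong',(F[:2]@ty).round(1),'Fz',F[2].round(1),'t',round(s['t'],2))
E
python3 rel.py L; python3 d.py
```

```text
t: 14.35
eef_pos: [0.6253, -0.0092, 0.0782]
orientation: [0.263, 0.965, 0.0, -0.0]
wrist_force: [-0.4, 0.1, 0.1]
finger_gap: -0.0001
grasp_force: 0.1
yaw 149.5 along 0.056 outside 0.0199 Fpush 0.4 Falong -0.2 Fz 0.1 t 14.35
t 14.35 pos [ 0.6253 -0.0092  0.0782] yawx 149.51 tilt [0.     0.0001] q6 [-0.06 -1.09] F [-0.4  0.1  0.1] T [-0.03 -0.02 -0.  ] gap -0.0001 g 0.12660127133131027
```

```bash
python3 -m inch '[{"offset":[0.006,0.002,0],"turn":[0,0,-0.1],"gripper":1},{"offset":[0.006,0.002,0],"turn":[0,0,-0.1],"gripper":1},{"offset":[0,0,0],"turn":[0,0,0],"gripper":1}]'; python3 rel.py L; python3 -m inch '[{"offset":[0.006,0.002,0],"turn":[0,0,-0.1],"gripper":1},{"offset":[0,0,0],"turn":[0,0,0],"gripper":1}]'; python3 rel.py L;  python3 arm.py
```

```text
t: 14.6
eef_pos: [0.6166, -0.0004, 0.0782]
orientation: [0.167, 0.986, -0.0, -0.0]
wrist_force: [0.6, 0.4, -1.5]
finger_gap: 0.0001
grasp_force: 0.2
yaw 160.8 along 0.0564 outside 0.0195 Fpush -0.4 Falong 0.6 Fz -1.5 t 14.6
t: 14.77
eef_pos: [0.6119, 0.0033, 0.0782]
orientation: [0.118, 0.993, -0.0, 0.0]
wrist_force: [0.1, -1.3, -1.0]
finger_gap: -0.0
grasp_force: 0.6
yaw 166.5 along 0.0567 outside 0.0194 Fpush -0.4 Falong -1.2 Fz -1.0 t 14.77
left 414 min [ 0.595  -0.0386  0.0785] max [0.6288 0.0334 0.1019] med [ 0.6128 -0.0021  0.0904]
right 145 min [ 0.4564 -0.0648  0.0794] max [ 0.5248 -0.0516  0.0964] med [ 0.4873 -0.0582  0.0927]
```

Run:
```python
from h import *
d=snap('scene'); 
d2=snap('side')
a=cv2.resize(d['pixels'][190:310,180:320],(400,343),interpolation=2);b=cv2.resize(d2['pixels'][150:270,310:450],(400,343),interpolation=2)
cv2.imwrite('pics/arm1.png',cv2.convertScaleAbs(np.hstack([a,b])[:,:,::-1],alpha=1.5))
```

```text
(no output)
```

View pics/arm1.png

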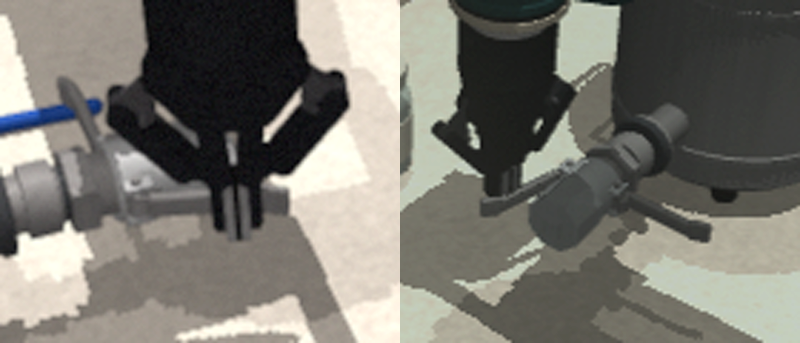

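The left arm follows the finger and is now near the body. In the side panel its end is at (487,208), still about 20° out, and the right arm still stands out at (700,232). I'll continue in small steps, watching the force.

```bash
python3 -m inch '[{"offset":[0.004,0.001,0],"turn":[0,0,-0.07],"gripper":1},{"offset":[0,0,0],"turn":[0,0,0],"gripper":1}]'; python3 rel.py L; python3 -m inch '[{"offset":[0.003,0.001,0],"turn":[0,0,-0.05],"gripper":1},{"offset":[0,0,0],"turn":[0,0,0],"gripper":1}]'; python3 rel.py L
```

```text
t: 15.08
eef_pos: [0.6083, 0.0052, 0.0781]
orientation: [0.082, 0.997, -0.0, 0.0]
wrist_force: [1.3, -2.2, -0.2]
finger_gap: -0.0
grasp_force: 1.0
yaw 170.6 along 0.0564 outside 0.0196 Fpush -1.6 Falong -2.0 Fz -0.2 t 15.08
t: 15.25
eef_pos: [0.6055, 0.0066, 0.0781]
orientation: [0.058, 0.998, -0.0, 0.0]
wrist_force: [0.7, -0.6, -0.9]
finger_gap: -0.0
grasp_force: 0.7
yaw 173.3 along 0.0566 outside 0.0193 Fpush -0.7 Falong -0.5 Fz -0.9 t 15.25
```

```bash
python3 -m inch '[{"offset":[0.003,0.001,0],"turn":[0,0,-0.05],"gripper":1},{"offset":[0,0,0],"turn":[0,0,0],"gripper":1}]'; python3 rel.py L
```

```text
t: 15.42
eef_pos: [0.6026, 0.008, 0.0781]
orientation: [0.033, 0.999, -0.0, 0.0]
wrist_force: [0.9, -0.6, -0.6]
finger_gap: 0.0002
grasp_force: 1.0
yaw 176.2 along 0.0567 outside 0.0192 Fpush -0.9 Falong -0.6 Fz -0.6 t 15.42
```

```bash
python3 -m inch '[{"offset":[0.003,0,0],"turn":[0,0,-0.05],"gripper":1},{"offset":[0,0,0],"turn":[0,0,0],"gripper":1}]'; python3 rel.py L; python3 -m inch '[{"offset":[0.002,0,0],"turn":[0,0,-0.05],"gripper":1},{"offset":[0,0,0],"turn":[0,0,0],"gripper":1}]'; python3 rel.py L
```

```text
t: 15.58
eef_pos: [0.5995, 0.0083, 0.0781]
orientation: [0.008, 1.0, 0.0, -0.0]
wrist_force: [1.1, -1.1, 0.3]
finger_gap: -0.0
grasp_force: 0.3
yaw 179.1 along 0.0559 outside 0.0189 Fpush -1.1 Falong -1.1 Fz 0.3 t 15.58
t: 15.75
eef_pos: [0.598, 0.0086, 0.0783]
orientation: [-0.017, 1.0, 0.0, 0.001]
wrist_force: [3.8, 1.3, -0.2]
finger_gap: 0.0003
grasp_force: 1.9
yaw -178.0 along 0.0553 outside 0.0202 Fpush -3.8 Falong 1.2 Fz -0.2 t 15.75
```

```bash
python3 -m inch '[{"offset":[0.002,0,0],"turn":[0,0,0],"gripper":1},{"offset":[0,0,0],"turn":[0,0,0],"gripper":1}]'; python3 rel.py L
```

```text
t: 15.92
eef_pos: [0.5966, 0.0087, 0.0786]
orientation: [-0.016, 1.0, 0.0, 0.001]
wrist_force: [10.3, 3.6, -1.9]
finger_gap: 0.0002
grasp_force: 4.7
yaw -178.2 along 0.0555 outside 0.0187 Fpush -10.4 Falong 3.3 Fz -1.9 t 15.92
```

```bash
python3 -m inch '[{"offset":[0.0015,0,0],"turn":[0,0,0],"gripper":1},{"offset":[0,0,0],"turn":[0,0,0],"gripper":1}]'; python3 rel.py L
```

```text
t: 16.08
eef_pos: [0.5957, 0.0089, 0.0789]
orientation: [-0.016, 1.0, 0.001, 0.002]
wrist_force: [13.7, 5.7, -1.9]
finger_gap: -0.0003
grasp_force: 7.2
yaw -178.2 along 0.0557 outside 0.0177 Fpush -13.8 Falong 5.3 Fz -1.9 t 16.08
```

```bash
python3 -m inch '[{"offset":[0.001,0,0],"turn":[0,0,0],"gripper":1},{"offset":[0,0,0],"turn":[0,0,0],"gripper":1}]'; python3 rel.py L
```

```text
t: 16.25
eef_pos: [0.5951, 0.0091, 0.079]
orientation: [-0.016, 1.0, 0.001, 0.003]
wrist_force: [16.8, 7.8, -3.9]
finger_gap: -0.0001
grasp_force: 9.1
yaw -178.2 along 0.0558 outside 0.0172 Fpush -17.1 Falong 7.2 Fz -3.9 t 16.25
```

```bash
python3 arm.py; python3 d.py
```

```text
left 181 min [ 0.595  -0.0055  0.0796] max [0.6115 0.0224 0.1019] med [0.6073 0.0074 0.0922]
right 138 min [ 0.4584 -0.0667  0.0783] max [ 0.5247 -0.0536  0.0961] med [ 0.4872 -0.0601  0.0926]
t 16.3 pos [0.5951 0.009  0.079 ] yawx -178.19 tilt [0.0051 0.0017] q6 [-0.03 -1.63] F [16.7  7.9 -2.3] T [ 1.28 -2.89  0.05] gap -0.0003 g 9.044757624869817
```

```bash
cat > tip.py <<'E'
from w import *
for n in('side','scene','wrist'):
    d=snap(n)
    P=wpts(d)[0] if n=='wrist' else pts(d)
    q=P[(d['z_map']>0)]; q=q[(q[:,2]>.084)&(q[:,2]<.1)]
    for nm,a,b in(('L',.568,.64),('R',.48,.546)):
        for y0,y1 in((.014,.02),(.022,.028),(.028,.034)):
            s=q[(q[:,0]>a)&(q[:,0]<b)&(q[:,1]>y0)&(q[:,1]<y1)]
            if len(s)>5: print(n,nm,y0,len(s),'x',np.percentile(s[:,0],[2,50,98]).round(4),'ymax',s[:,1].max().round(4))
E
python3 tip.py
```

```text
side L 0.014 23 x [0.5757 0.583  0.5986] ymax 0.0196
side L 0.022 22 x [0.5755 0.5801 0.599 ] ymax 0.027
side L 0.028 15 x [0.5766 0.5793 0.5852] ymax 0.0334
scene L 0.014 24 x [0.6031 0.6059 0.6099] ymax 0.0194
scene L 0.022 10 x [0.5865 0.5875 0.6047] ymax 0.0277
scene L 0.028 32 x [0.5854 0.5882 0.5911] ymax 0.0339
wrist L 0.014 633 x [0.5757 0.5796 0.5882] ymax 0.02
wrist L 0.022 417 x [0.5766 0.5781 0.5828] ymax 0.028
wrist L 0.028 395 x [0.5782 0.5796 0.5842] ymax 0.034
wrist R 0.014 31 x [0.5442 0.5446 0.5458] ymax 0.015
```

```bash
cat > ang.py <<'E'
from w import *
d=snap('wrist'); P,_=wpts(d); q=P[d['z_map']>0]
t=q[(abs(q[:,0]-.556)<.015)&(q[:,1]>-.05)&(q[:,1]<.03)&(q[:,2]>.100)]
print('top n',len(t),'zmax',np.percentile(t[:,2],99).round(4),'y range',np.percentile(t[:,1],[.5,99.5]).round(4))
o=q[(abs(q[:,0]-.556)<.035)&(q[:,2]>.084)&(q[:,2]<.118)]
for y in np.arange(-.06,.036,.006):
    s=o[(o[:,1]>y)&(o[:,1]<y+.006)]
    b=s[s[:,2]>.1008]; a=s[(s[:,2]>.09)&(s[:,2]<.1005)]
    L=a[a[:,0]>.57]; Rr=a[a[:,0]<.542]
    f=lambda z:(np.percentile(z[:,0],[2,98]).round(4).tolist(),len(z)) if len(z)>8 else '-'
    print(round(y,3),'top',f(b),'L',f(L),'R',f(Rr))
r=q[(q[:,0]<.525)&(q[:,0]>.45)&(q[:,2]>.084)&(q[:,2]<.1)&(abs(q[:,1]+.05)<.03)]
if len(r)>50:
    for x in np.arange(.455,.525,.012):
        s=r[(r[:,0]>x)&(r[:,0]<x+.012)]; 
        if len(s)>8: print('Rarm x',round(x,3),'y',np.percentile(s[:,1],[2,98]).round(4),len(s))
E
python3 ang.py
```

```text
top n 15637 zmax 0.1139 y range [-0.0496  0.01  ]
-0.06 top ([0.5311, 0.5729], 1098) L - R ([0.5211, 0.5299], 266)
-0.054 top ([0.5307, 0.5844], 2186) L - R ([0.5213, 0.5297], 339)
-0.048 top ([0.5304, 0.5841], 2463) L - R ([0.5234, 0.5352], 351)
-0.042 top ([0.5374, 0.584], 2115) L ([0.5782, 0.5874], 130) R ([0.5314, 0.537], 172)
-0.036 top ([0.5371, 0.5745], 1916) L ([0.5775, 0.587], 315) R ([0.5335, 0.5364], 152)
-0.03 top ([0.5358, 0.5741], 1956) L ([0.5768, 0.5861], 273) R ([0.5327, 0.536], 104)
-0.024 top ([0.5349, 0.5752], 2190) L ([0.5776, 0.5857], 248) R ([0.5322, 0.5347], 106)
-0.018 top ([0.5346, 0.5752], 2250) L ([0.5773, 0.5854], 258) R ([0.5318, 0.534], 107)
-0.012 top ([0.5341, 0.5748], 2304) L ([0.5769, 0.5847], 246) R ([0.5311, 0.534], 120)
-0.006 top ([0.5334, 0.5884], 2531) L ([0.5761, 0.5889], 433) R ([0.5306, 0.5332], 110)
-0.0 top ([0.5332, 0.5847], 2705) L ([0.5759, 0.5884], 379) R ([0.5301, 0.5324], 121)
0.006 top ([0.5337, 0.5892], 1975) L ([0.5746, 0.5843], 382) R ([0.53, 0.5319], 28)
0.012 top ([0.583, 0.5879], 259) L ([0.5758, 0.588], 494) R -
0.018 top ([0.5867, 0.5881], 142) L ([0.5758, 0.5881], 487) R -
0.024 top - L ([0.5769, 0.5829], 336) R -
0.03 top - L ([0.5786, 0.5846], 312) R -
Rarm x 0.467 y [-0.0608 -0.0542] 593
Rarm x 0.479 y [-0.0602 -0.0536] 782
Rarm x 0.491 y [-0.0599 -0.0531] 824
Rarm x 0.503 y [-0.0593 -0.0527] 852
Rarm x 0.515 y [-0.0588 -0.0439] 817
```

The left arm's outer edge is parallel to the body flat (slopes −0.096 and −0.094), with about a 1 mm gap, so it is home. I'll back off, rise and check again.

```bash
python3 -m inch '[{"offset":[-0.004,0,0],"turn":[0,0,0],"gripper":1},{"offset":[-0.012,0,0],"turn":[0,0,0],"gripper":1},{"offset":[-0.01,0,0],"turn":[0,0,0],"gripper":1},{"offset":[0,0,-0.02],"turn":[0,0,0],"gripper":1},{"offset":[0,0,-0.025],"turn":[0,0,0],"gripper":1},{"offset":[0,0,-0.025],"turn":[0,0,0],"gripper":1},{"offset":[0,0,0],"turn":[0,0,0],"gripper":1},{"offset":[0,0,0],"turn":[0,0,0],"gripper":1}]'; python3 d.py; python3 ang.py
```

```text
t: 17.17
eef_pos: [0.6199, 0.0091, 0.1494]
orientation: [-0.017, 1.0, -0.0, 0.001]
wrist_force: [-0.0, 0.3, -1.2]
finger_gap: -0.0001
grasp_force: 0.0
t 17.17 pos [0.6199 0.0091 0.1494] yawx -178.07 tilt [0.002 0.   ] q6 [-0.03 -1.63] F [-0.   0.3 -1.2] T [-0.01 -0.04 -0.02] gap -0.0001 g 0.0
top n 7215 zmax 0.1138 y range [-0.0497  0.0103]
-0.06 top ([0.5349, 0.5769], 557) L - R ([0.5213, 0.5381], 54)
-0.054 top ([0.5309, 0.5849], 1134) L - R ([0.5214, 0.5354], 157)
-0.048 top ([0.5316, 0.5847], 1175) L - R ([0.5232, 0.536], 135)
-0.042 top ([0.5334, 0.5838], 1040) L ([0.5785, 0.5884], 115) R ([0.5245, 0.5374], 98)
-0.036 top ([0.5387, 0.5763], 884) L ([0.5782, 0.5882], 178) R ([0.5351, 0.5376], 43)
-0.03 top ([0.5383, 0.5765], 906) L ([0.5781, 0.588], 174) R ([0.5343, 0.5372], 42)
-0.024 top ([0.5378, 0.5782], 978) L ([0.5795, 0.5879], 162) R ([0.5343, 0.5371], 51)
-0.018 top ([0.5376, 0.578], 992) L ([0.5795, 0.5878], 161) R ([0.5338, 0.5366], 53)
-0.012 top ([0.5371, 0.5775], 982) L ([0.5789, 0.5876], 165) R ([0.5336, 0.5365], 55)
-0.006 top ([0.5375, 0.5773], 980) L ([0.578, 0.5873], 171) R ([0.5336, 0.5365], 59)
-0.0 top ([0.5377, 0.5772], 984) L ([0.578, 0.5872], 170) R ([0.5335, 0.5372], 59)
0.006 top ([0.5377, 0.5771], 750) L ([0.5778, 0.5869], 164) R ([0.5338, 0.5368], 36)
0.012 top - L ([0.5805, 0.5868], 142) R -
0.018 top - L ([0.5807, 0.5873], 147) R -
0.024 top - L ([0.5825, 0.5896], 141) R -
0.03 top - L ([0.5845, 0.5907], 102) R -
Rarm x 0.467 y [-0.0547 -0.0481] 230
Rarm x 0.479 y [-0.055  -0.0482] 302
Rarm x 0.491 y [-0.0555 -0.0486] 313
Rarm x 0.503 y [-0.0555 -0.0489] 332
Rarm x 0.515 y [-0.0557 -0.042 ] 315
```

```bash
python3 -m inch '[{"offset":[0.0297,-0.0168,0],"turn":[0,0,0],"gripper":1},{"offset":[0.0297,-0.0168,0],"turn":[0,0,0],"gripper":1},{"offset":[0.0297,-0.0168,0],"turn":[0,0,0],"gripper":1},{"offset":[0.0297,-0.0168,0],"turn":[0,0,0],"gripper":1},{"offset":[0.0297,-0.0168,0],"turn":[0,0,0],"gripper":1},{"offset":[0,0,0],"turn":[0,0,0.12],"gripper":1},{"offset":[0,0,0],"turn":[0,0,0.12],"gripper":1},{"offset":[0,0,0],"turn":[0,0,0.12],"gripper":1},{"offset":[0,0,0],"turn":[0,0,0.12],"gripper":1},{"offset":[0,0,0],"turn":[0,0,0.12],"gripper":1},{"offset":[0,0,0],"turn":[0,0,0.12],"gripper":1},{"offset":[0,0,0],"turn":[0,0,0.12],"gripper":1}]'
python3 -m inch '[{"offset":[0,0,0],"turn":[0,0,0.12],"gripper":1},{"offset":[0,0,0],"turn":[0,0,0.12],"gripper":1},{"offset":[0,0,0],"turn":[0,0,0.12],"gripper":1},{"offset":[0,0,0],"turn":[0,0,0.12],"gripper":1},{"offset":[0,0,0],"turn":[0,0,0.12],"gripper":1},{"offset":[0,0,0],"turn":[0,0,0.12],"gripper":1},{"offset":[0,0,0],"turn":[0,0,0],"gripper":1},{"offset":[0,0,0],"turn":[0,0,0],"gripper":1}]'; python3 d.py .4745 -.080 .078
```

```text
t: 18.22
eef_pos: [0.4732, -0.0801, 0.1467]
orientation: [0.395, 0.919, -0.0, -0.001]
wrist_force: [-0.5, -0.2, 0.3]
finger_gap: -0.0002
grasp_force: 0.0
t: 18.88
eef_pos: [0.4734, -0.0801, 0.1471]
orientation: [0.689, 0.725, -0.0, -0.001]
wrist_force: [0.1, -0.4, 0.7]
finger_gap: 0.0003
grasp_force: 0.0
t 18.88 pos [ 0.4734 -0.0801  0.1471] yawx 92.86 tilt [-0.0016  0.0004] q6 [-0.22 -0.27] F [ 0.1 -0.4  0.7] T [-0.02 -0.01  0.05] gap 0.0003 g 0.0
tool offset [0.     0.0013 0.0691]
```

```bash
python3 -m inch '[{"offset":[0,0,0.02],"turn":[0,0,0],"gripper":1},{"offset":[0,0,0.025],"turn":[0,0,0],"gripper":1},{"offset":[0,0,0.018],"turn":[0,0,0],"gripper":1},{"offset":[0,0,0.006],"turn":[0,0,0],"gripper":1},{"offset":[0,0,0],"turn":[0,0,0],"gripper":1},{"offset":[0.004,0,0],"turn":[0,0,0],"gripper":1},{"offset":[0.004,0,0],"turn":[0,0,0],"gripper":1},{"offset":[0.002,0,0],"turn":[0,0,0],"gripper":1},{"offset":[0,0,0],"turn":[0,0,0],"gripper":1}]'; python3 d.py; python3 rel.py R
```

```text
t: 19.63
eef_pos: [0.4736, -0.0697, 0.08]
orientation: [0.69, 0.724, 0.0, 0.001]
wrist_force: [0.6, 0.8, 0.3]
finger_gap: 0.0002
grasp_force: 0.0
t 19.63 pos [ 0.4736 -0.0697  0.08  ] yawx 92.75 tilt [ 0.0013 -0.0001] q6 [-0.2  -0.25] F [0.6 0.8 0.3] T [ 0.01  0.04 -0.  ] gap 0.0002 g 0.0
yaw 92.7 along 0.0618 outside 0.0178 Fpush 0.8 Falong -0.7 Fz 0.3 t 19.63
```

```bash
python3 -m inch '[{"offset":[0.0061,-0.0016,0],"turn":[0,0,0.1],"gripper":1},{"offset":[0.0061,-0.0016,0],"turn":[0,0,0.1],"gripper":1},{"offset":[0.0061,-0.0016,0],"turn":[0,0,0.1],"gripper":1},{"offset":[0.0061,-0.0016,0],"turn":[0,0,0.1],"gripper":1},{"offset":[0.0061,-0.0016,0],"turn":[0,0,0.1],"gripper":1},{"offset":[0,0,0],"turn":[0,0,0],"gripper":1}]'; python3 rel.py R
python3 -m inch '[{"offset":[0.0061,-0.0017,0],"turn":[0,0,0.1],"gripper":1},{"offset":[0.0061,-0.0017,0],"turn":[0,0,0.1],"gripper":1},{"offset":[0.0061,-0.0017,0],"turn":[0,0,0.1],"gripper":1},{"offset":[0.0061,-0.0017,0],"turn":[0,0,0.1],"gripper":1},{"offset":[0,0,0],"turn":[0,0,0],"gripper":1}]'; python3 rel.py R
```

```text
t: 20.13
eef_pos: [0.4702, -0.0384, 0.0796]
orientation: [0.849, 0.528, 0.0, 0.0]
wrist_force: [-0.0, -0.7, -0.8]
finger_gap: -0.0002
grasp_force: 0.0
yaw 63.8 along 0.0623 outside 0.019 Fpush -0.7 Falong -0.3 Fz -0.8 t 20.13
t: 20.55
eef_pos: [0.4786, -0.0149, 0.0795]
orientation: [0.936, 0.351, 0.0, 0.0]
wrist_force: [0.6, -0.4, -0.4]
finger_gap: 0.0
grasp_force: 0.0
yaw 41.1 along 0.0624 outside 0.0199 Fpush 0.3 Falong -0.7 Fz -0.4 t 20.55
```

```bash
python3 -m inch '[{"offset":[0.0064,-0.001,0],"turn":[0,0,0.1],"gripper":1},{"offset":[0.0064,-0.001,0],"turn":[0,0,0.1],"gripper":1},{"offset":[0,0,0],"turn":[0,0,0],"gripper":1}]'; python3 rel.py R
python3 -m inch '[{"offset":[0.0064,-0.001,0],"turn":[0,0,0.1],"gripper":1},{"offset":[0.0032,-0.0005,0],"turn":[0,0,0.05],"gripper":1},{"offset":[0,0,0],"turn":[0,0,0],"gripper":1}]'; python3 rel.py R
```

```text
t: 20.8
eef_pos: [0.4874, -0.0057, 0.0793]
orientation: [0.967, 0.257, 0.0, 0.0]
wrist_force: [-0.7, -1.0, -0.2]
finger_gap: -0.0003
grasp_force: 0.0
yaw 29.7 along 0.0609 outside 0.0195 Fpush -1.1 Falong -0.6 Fz -0.2 t 20.8
t: 21.05
eef_pos: [0.4949, -0.0002, 0.0792]
orientation: [0.983, 0.185, 0.0, 0.0]
wrist_force: [0.6, -0.1, 0.5]
finger_gap: 0.0
grasp_force: 0.0
yaw 21.4 along 0.0598 outside 0.0192 Fpush 0.6 Falong -0.3 Fz 0.5 t 21.05
```

```bash
python3 -m inch '[{"offset":[0.0032,-0.0005,0],"turn":[0,0,0.05],"gripper":1},{"offset":[0.0032,-0.0005,0],"turn":[0,0,0.05],"gripper":1},{"offset":[0,0,0],"turn":[0,0,0],"gripper":1}]'; python3 rel.py R
```

```text
t: 21.3
eef_pos: [0.5004, 0.0028, 0.0791]
orientation: [0.991, 0.136, -0.0, 0.0]
wrist_force: [0.1, 0.0, 0.1]
finger_gap: -0.0002
grasp_force: 0.2
yaw 15.6 along 0.059 outside 0.019 Fpush 0.1 Falong 0.0 Fz 0.1 t 21.3
```

```bash
python3 -m inch '[{"offset":[0.0036,-0.0008,0],"turn":[0,0,0.06],"gripper":1},{"offset":[0.0036,-0.0008,0],"turn":[0,0,0.06],"gripper":1},{"offset":[0,0,0],"turn":[0,0,0],"gripper":1}]'; python3 rel.py R; python3 -m inch '[{"offset":[0.0025,-0.0005,0],"turn":[0,0,0.06],"gripper":1},{"offset":[0,0,0],"turn":[0,0,0],"gripper":1}]'; python3 rel.py R
```

```text
t: 21.55
eef_pos: [0.507, 0.0061, 0.0791]
orientation: [0.997, 0.076, -0.0, 0.0]
wrist_force: [-0.4, -1.8, -0.0]
finger_gap: 0.0002
grasp_force: 0.6
yaw 8.7 along 0.0585 outside 0.0189 Fpush -0.7 Falong -1.8 Fz -0.0 t 21.55
t: 21.72
eef_pos: [0.5093, 0.0069, 0.0791]
orientation: [0.999, 0.046, -0.0, 0.0]
wrist_force: [-0.4, -0.9, -0.0]
finger_gap: -0.0003
grasp_force: 0.4
yaw 5.2 along 0.0579 outside 0.02 Fpush -0.5 Falong -0.9 Fz -0.0 t 21.72
```

```bash
python3 -m inch '[{"offset":[0.0025,-0.0005,0],"turn":[0,0,0.06],"gripper":1},{"offset":[0,0,0],"turn":[0,0,0],"gripper":1}]'; python3 rel.py R; python3 ang.py | tail -20
```

```text
t: 21.88
eef_pos: [0.5119, 0.0077, 0.0792]
orientation: [1.0, 0.015, 0.0, 0.0]
wrist_force: [-1.2, -0.2, 0.7]
finger_gap: -0.0004
grasp_force: 0.2
yaw 1.8 along 0.0572 outside 0.0209 Fpush -1.2 Falong -0.2 Fz 0.7 t 21.88
top n 16114 zmax 0.1136 y range [-0.0496  0.0108]
-0.06 top ([0.5345, 0.5769], 751) L - R ([0.5296, 0.5377], 10)
-0.054 top ([0.5316, 0.5849], 2141) L - R ([0.5288, 0.5371], 16)
-0.048 top ([0.5319, 0.5846], 2427) L ([0.5857, 0.5869], 38) R ([0.5288, 0.5367], 46)
-0.042 top ([0.5355, 0.5845], 2251) L ([0.5782, 0.5882], 280) R ([0.5266, 0.5364], 338)
-0.036 top ([0.5396, 0.5768], 1930) L ([0.5776, 0.5882], 491) R ([0.5263, 0.5369], 296)
-0.03 top ([0.539, 0.5767], 1929) L ([0.5774, 0.588], 463) R ([0.5262, 0.5365], 293)
-0.024 top ([0.5387, 0.5778], 2177) L ([0.5785, 0.5879], 428) R ([0.5256, 0.5363], 322)
-0.018 top ([0.5386, 0.5775], 2207) L ([0.5784, 0.5878], 443) R ([0.5251, 0.5364], 348)
-0.012 top ([0.5386, 0.5771], 2229) L ([0.5778, 0.5876], 470) R ([0.5249, 0.5365], 356)
-0.006 top ([0.5385, 0.5767], 2238) L ([0.5774, 0.5874], 488) R ([0.5247, 0.5363], 363)
-0.0 top ([0.5224, 0.5762], 2573) L ([0.5771, 0.5872], 494) R ([0.5224, 0.5361], 529)
0.006 top ([0.522, 0.5757], 2322) L ([0.5766, 0.587], 493) R ([0.5222, 0.536], 522)
0.012 top ([0.5219, 0.5232], 145) L ([0.5803, 0.5869], 356) R ([0.5221, 0.5298], 356)
0.018 top - L ([0.5806, 0.5875], 342) R ([0.5218, 0.5283], 279)
0.024 top - L ([0.5819, 0.589], 351) R ([0.5211, 0.526], 208)
0.03 top - L ([0.584, 0.5905], 272) R ([0.5212, 0.5236], 51)
```

```bash
python3 -m inch '[{"offset":[0.002,0,0],"turn":[0,0,0],"gripper":1},{"offset":[0,0,0],"turn":[0,0,0],"gripper":1}]'; python3 rel.py R; python3 -m inch '[{"offset":[0.0015,0,0],"turn":[0,0,0],"gripper":1},{"offset":[0,0,0],"turn":[0,0,0],"gripper":1}]'; python3 rel.py R
```

```text
t: 22.1
eef_pos: [0.514, 0.0079, 0.0792]
orientation: [1.0, 0.016, 0.0, -0.0]
wrist_force: [-0.2, -0.4, 0.7]
finger_gap: 0.0002
grasp_force: 0.5
yaw 1.8 along 0.0574 outside 0.0188 Fpush -0.2 Falong -0.4 Fz 0.7 t 22.1
t: 22.27
eef_pos: [0.515, 0.0082, 0.0789]
orientation: [1.0, 0.015, -0.001, -0.0]
wrist_force: [-5.5, 2.0, 1.2]
finger_gap: 0.0001
grasp_force: 2.7
yaw 1.7 along 0.0577 outside 0.0178 Fpush -5.5 Falong 2.1 Fz 1.2 t 22.27
```

```bash
python3 ang.py | tail -20
python3 - <<'E'
from h import *
d=snap('scene'); a=np.load('scene3.npz')['pixels']; b=d['pixels']
g=lambda i:cv2.cvtColor(cv2.resize(i[180:320,150:350],None,fx=8,fy=8,interpolation=cv2.INTER_CUBIC),cv2.COLOR_RGB2GRAY)
A,B=g(a),g(b)
for nm,(x0,y0,x1,y1) in dict(body=(212,234,238,262),front=(210,236,228,258),hex=(182,240,206,268),tee=(160,250,180,270)).items():
    t=A[(y0-180)*8:(y1-180)*8,(x0-150)*8:(x1-150)*8]; r=cv2.matchTemplate(B,t,cv2.TM_CCOEFF_NORMED); _,v,_,p=cv2.minMaxLoc(r)
    print(nm,'shift px',(p[0]/8-(x0-150),p[1]/8-(y0-180)),round(v,3))
E
```

```text
top n 15783 zmax 0.1135 y range [-0.0496  0.0108]
-0.06 top ([0.5357, 0.577], 747) L - R -
-0.054 top ([0.5314, 0.5846], 2162) L - R ([0.5285, 0.5327], 13)
-0.048 top ([0.5317, 0.5844], 2425) L ([0.5855, 0.5867], 47) R ([0.5287, 0.537], 40)
-0.042 top ([0.5337, 0.5843], 2234) L ([0.578, 0.5881], 335) R ([0.5273, 0.5361], 273)
-0.036 top ([0.5401, 0.5767], 1893) L ([0.5775, 0.5882], 489) R ([0.5269, 0.5363], 301)
-0.03 top ([0.5395, 0.5767], 1893) L ([0.5775, 0.5883], 483) R ([0.527, 0.5357], 250)
-0.024 top ([0.5386, 0.578], 2157) L ([0.5786, 0.5882], 464) R ([0.5267, 0.5364], 269)
-0.018 top ([0.5389, 0.5776], 2179) L ([0.5784, 0.5881], 468) R ([0.5271, 0.5366], 267)
-0.012 top ([0.5393, 0.5773], 2185) L ([0.5778, 0.5878], 480) R ([0.5265, 0.5369], 295)
-0.006 top ([0.522, 0.577], 2402) L ([0.5779, 0.588], 521) R ([0.5217, 0.5367], 479)
-0.0 top ([0.5251, 0.5765], 2507) L ([0.5773, 0.5879], 539) R ([0.5218, 0.537], 465)
0.006 top ([0.5222, 0.5762], 2403) L ([0.5774, 0.5877], 500) R ([0.5253, 0.5369], 480)
0.012 top ([0.5212, 0.5262], 267) L ([0.5807, 0.5876], 371) R ([0.5212, 0.5329], 463)
0.018 top ([0.521, 0.5221], 125) L ([0.5817, 0.5887], 361) R ([0.5211, 0.5318], 407)
0.024 top - L ([0.5833, 0.5905], 351) R ([0.5231, 0.5299], 270)
0.03 top - L ([0.5854, 0.5908], 203) R ([0.5221, 0.5278], 135)
body shift px (-0.125, -0.75) 0.741
front shift px (-34.875, 9.375) 0.752
hex shift px (0.5, -0.125) 0.922
tee shift px (0.0, 0.0) 0.999
```

```bash
python3 -m inch '[{"offset":[0.0015,0,0],"turn":[0,0,0],"gripper":1},{"offset":[0,0,0],"turn":[0,0,0],"gripper":1}]'; python3 rel.py R; python3 -m inch '[{"offset":[0.001,0,0],"turn":[0,0,0],"gripper":1},{"offset":[0,0,0],"turn":[0,0,0],"gripper":1}]'; python3 rel.py R
```

```text
t: 22.53
eef_pos: [0.516, 0.0085, 0.0786]
orientation: [1.0, 0.015, -0.001, -0.001]
wrist_force: [-10.2, 4.3, 2.4]
finger_gap: 0.0002
grasp_force: 5.1
yaw 1.7 along 0.0579 outside 0.0168 Fpush -10.1 Falong 4.6 Fz 2.4 t 22.53
t: 22.7
eef_pos: [0.5165, 0.0087, 0.0784]
orientation: [1.0, 0.015, -0.002, -0.001]
wrist_force: [-13.7, 5.9, 2.5]
finger_gap: -0.0001
grasp_force: 6.8
yaw 1.7 along 0.0581 outside 0.0163 Fpush -13.5 Falong 6.3 Fz 2.5 t 22.7
```

```bash
python3 -m inch '[{"offset":[0.001,0,0],"turn":[0,0,0],"gripper":1},{"offset":[0,0,0],"turn":[0,0,0],"gripper":1}]'; python3 rel.py R;  python3 ang.py | tail -15
```

```text
t: 22.87
eef_pos: [0.5171, 0.0088, 0.0782]
orientation: [1.0, 0.015, -0.003, -0.001]
wrist_force: [-16.7, 6.9, 3.7]
finger_gap: -0.0002
grasp_force: 8.5
yaw 1.7 along 0.0582 outside 0.0157 Fpush -16.5 Falong 7.4 Fz 3.7 t 22.87
-0.054 top ([0.5313, 0.5843], 2139) L ([0.5854, 0.5867], 12) R ([0.528, 0.5358], 24)
-0.048 top ([0.532, 0.5844], 2416) L ([0.5853, 0.5866], 57) R ([0.5284, 0.5364], 57)
-0.042 top ([0.5348, 0.5839], 2119) L ([0.5782, 0.5885], 422) R ([0.5274, 0.5367], 301)
-0.036 top ([0.5404, 0.5771], 1904) L ([0.5778, 0.5886], 517) R ([0.5273, 0.5338], 268)
-0.03 top ([0.5401, 0.5777], 1911) L ([0.5783, 0.5888], 475) R ([0.5274, 0.5367], 240)
-0.024 top ([0.5399, 0.5788], 2145) L ([0.5797, 0.589], 453) R ([0.5277, 0.5374], 268)
-0.018 top ([0.5403, 0.5786], 2177) L ([0.5794, 0.5892], 493) R ([0.5277, 0.5378], 282)
-0.012 top ([0.5407, 0.5787], 2205) L ([0.5793, 0.5891], 500) R ([0.5278, 0.5382], 291)
-0.006 top ([0.5242, 0.5782], 2369) L ([0.5792, 0.5894], 542) R ([0.5237, 0.5385], 467)
-0.0 top ([0.5251, 0.5781], 2466) L ([0.5787, 0.5895], 546) R ([0.5239, 0.539], 467)
0.006 top ([0.5227, 0.5776], 2348) L ([0.579, 0.5895], 494) R ([0.5276, 0.5391], 472)
0.012 top ([0.5234, 0.5288], 295) L ([0.5829, 0.5897], 376) R ([0.5233, 0.5349], 443)
0.018 top ([0.5231, 0.5246], 144) L ([0.5839, 0.5909], 360) R ([0.5231, 0.5342], 424)
0.024 top - L ([0.5858, 0.5909], 242) R ([0.526, 0.5327], 246)
0.03 top - L ([0.5882, 0.5909], 71) R ([0.5245, 0.5307], 163)
```

```bash
python3 -m inch '[{"offset":[-0.004,0,0],"turn":[0,0,0],"gripper":1},{"offset":[-0.012,0,0],"turn":[0,0,0],"gripper":1},{"offset":[-0.01,0,0],"turn":[0,0,0],"gripper":1},{"offset":[0,0,-0.02],"turn":[0,0,0],"gripper":1},{"offset":[0,0,-0.025],"turn":[0,0,0],"gripper":1},{"offset":[0,0,-0.025],"turn":[0,0,0],"gripper":1},{"offset":[0,0,0],"turn":[0,0,0],"gripper":1},{"offset":[0,0,0],"turn":[0,0,0],"gripper":1}]'; python3 d.py; python3 ang.py
python3 - <<'E'
from h import *
d=snap('scene');e=snap('side')
w=viewer.snapshot('wrist')['pixels']
a=cv2.resize(d['pixels'][200:300,180:300],(400,333),interpolation=2);b=cv2.resize(w[60:330,160:484],(400,333))
cv2.imwrite('pics/fin.png',cv2.convertScaleAbs(np.hstack([a,b])[:,:,::-1],alpha=1.5))
E
```

```text
t: 23.58
eef_pos: [0.4934, 0.0073, 0.1505]
orientation: [1.0, 0.014, 0.001, 0.0]
wrist_force: [0.1, -0.3, -0.4]
finger_gap: -0.0001
grasp_force: 0.0
t 23.58 pos [0.4934 0.0073 0.1505] yawx 1.64 tilt [ 0.0029 -0.0002] q6 [-0.04  1.51] F [ 0.1 -0.3 -0.4] T [-0.04 -0.05 -0.05] gap -0.0001 g 0.0
top n 7066 zmax 0.1137 y range [-0.0497  0.0106]
-0.06 top ([0.5343, 0.577], 510) L - R ([0.5292, 0.5375], 15)
-0.054 top ([0.5308, 0.5842], 1099) L - R ([0.5287, 0.537], 20)
-0.048 top ([0.532, 0.5842], 1174) L ([0.5857, 0.5862], 10) R ([0.5285, 0.5373], 48)
-0.042 top ([0.5362, 0.584], 1005) L ([0.5782, 0.5882], 121) R ([0.5267, 0.5371], 190)
-0.036 top ([0.5387, 0.5763], 878) L ([0.5777, 0.5879], 189) R ([0.5268, 0.5373], 167)
-0.03 top ([0.5385, 0.5766], 879) L ([0.5775, 0.5879], 186) R ([0.5264, 0.5371], 173)
-0.024 top ([0.5377, 0.5779], 949) L ([0.5786, 0.5877], 163) R ([0.526, 0.5364], 181)
-0.018 top ([0.5378, 0.5775], 956) L ([0.5783, 0.5877], 166) R ([0.5266, 0.5368], 180)
-0.012 top ([0.5384, 0.5772], 939) L ([0.5779, 0.5874], 167) R ([0.5264, 0.5369], 195)
-0.006 top ([0.538, 0.5769], 929) L ([0.5776, 0.5871], 164) R ([0.5262, 0.5367], 197)
-0.0 top ([0.5384, 0.5764], 926) L ([0.5769, 0.5875], 191) R ([0.5259, 0.537], 204)
0.006 top ([0.5384, 0.5761], 761) L ([0.5771, 0.5873], 177) R ([0.5257, 0.5368], 181)
0.012 top - L ([0.5801, 0.5872], 167) R ([0.5254, 0.532], 135)
0.018 top - L ([0.5809, 0.587], 130) R ([0.5238, 0.5307], 131)
0.024 top - L ([0.5828, 0.5894], 135) R ([0.5215, 0.5287], 126)
0.03 top - L ([0.5844, 0.59], 99) R ([0.5213, 0.5262], 56)
```

View pics/fin.png

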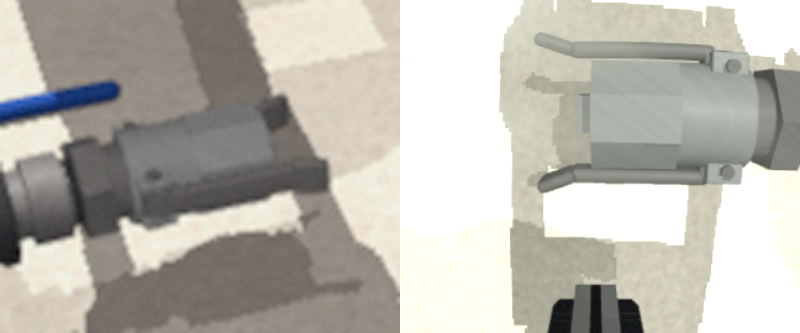

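Last view: both arms lie along the body, parallel to its axis. In the depth map the outer faces are 30.0 mm (L) and 31.7 mm (R) from the axis at both front and rear, so both are home and the small difference is a lateral offset. I'll do a gentle seating check by pressing on the rear face between the arms.

```bash
python3 -m inch '[{"offset":[0.0212,-0.0115,0],"turn":[0,0,0],"gripper":1},{"offset":[0.0212,-0.0115,0],"turn":[0,0,0],"gripper":1},{"offset":[0.0212,-0.0115,0],"turn":[0,0,0],"gripper":1},{"offset":[0,0,0],"turn":[0,0,0],"gripper":1},{"offset":[0,0,0.02],"turn":[0,0,0],"gripper":1},{"offset":[0,0,0.03],"turn":[0,0,0],"gripper":1},{"offset":[0,0,0.015],"turn":[0,0,0],"gripper":1},{"offset":[0,0,0.006],"turn":[0,0,0],"gripper":1},{"offset":[0,0,0],"turn":[0,0,0],"gripper":1},{"offset":[0,0.005,0],"turn":[0,0,0],"gripper":1},{"offset":[0,0,0],"turn":[0,0,0],"gripper":1}]'; python3 d.py
```

```text
t: 24.7
eef_pos: [0.5562, 0.038, 0.0794]
orientation: [1.0, 0.014, 0.001, 0.0]
wrist_force: [0.3, 0.4, 0.7]
finger_gap: 0.0001
grasp_force: 0.0
t 24.7 pos [0.5562 0.038  0.0794] yawx 1.59 tilt [ 0.0016 -0.0002] q6 [0.02 1.57] F [0.3 0.4 0.7] T [ 0.03 -0.03  0.04] gap 0.0001 g 0.0
```

```bash
python3 -m inch '[{"offset":[0,0.003,0],"turn":[0,0,0],"gripper":1},{"offset":[0,0,0],"turn":[0,0,0],"gripper":1}]'; python3 d.py|cut -c1-130
```

```text
t: 24.87
eef_pos: [0.5562, 0.0351, 0.0791]
orientation: [1.0, 0.014, 0.001, 0.0]
wrist_force: [-0.3, 0.4, -0.5]
finger_gap: 0.0002
grasp_force: 0.0
t 24.87 pos [0.5562 0.0351 0.0791] yawx 1.58 tilt [ 0.0015 -0.0001] q6 [0.02 1.56] F [-0.3  0.4 -0.5] T [ 0.01  0.05 -0.04] gap 0.
```

```bash
python3 -m inch '[{"offset":[0,0.002,0],"turn":[0,0,0],"gripper":1},{"offset":[0,0,0],"turn":[0,0,0],"gripper":1}]'; python3 d.py|cut -c1-130
```

```text
t: 25.03
eef_pos: [0.5559, 0.0334, 0.0785]
orientation: [1.0, 0.014, 0.0, 0.0]
wrist_force: [-0.1, -0.8, 0.2]
finger_gap: -0.0002
grasp_force: 0.0
t 25.03 pos [0.5559 0.0334 0.0785] yawx 1.59 tilt [ 0.0005 -0.0001] q6 [0.01 1.56] F [-0.1 -0.8  0.2] T [-0.03 -0.05 -0.02] gap -0
```

```bash
python3 -m inch '[{"offset":[0,0.002,0],"turn":[0,0,0],"gripper":1},{"offset":[0,0,0],"turn":[0,0,0],"gripper":1}]'; python3 d.py|cut -c1-130
```

```text
t: 25.2
eef_pos: [0.5559, 0.0314, 0.0782]
orientation: [1.0, 0.014, 0.0, 0.0]
wrist_force: [0.9, -0.7, 0.0]
finger_gap: 0.0002
grasp_force: 0.0
t 25.2 pos [0.5559 0.0314 0.0782] yawx 1.59 tilt [ 0.0001 -0.    ] q6 [0.01 1.55] F [ 0.9 -0.7  0. ] T [-0.02 -0.04 -0.04] gap 0.0
```

```bash
python3 -m inch '[{"offset":[0,0.001,0],"turn":[0,0,0],"gripper":1},{"offset":[0,0,0],"turn":[0,0,0],"gripper":1}]'; python3 d.py|cut -c1-130
```

```text
t: 25.37
eef_pos: [0.5559, 0.0305, 0.0781]
orientation: [1.0, 0.014, -0.0, 0.0]
wrist_force: [-0.4, -0.5, -0.5]
finger_gap: -0.0002
grasp_force: 0.0
t 25.37 pos [0.5559 0.0305 0.0781] yawx 1.59 tilt [-0. -0.] q6 [0.01 1.55] F [-0.4 -0.5 -0.5] T [0.01 0.01 0.01] gap -0.0002 g 0.0
```

```bash
python3 -m inch '[{"offset":[0,0.001,0],"turn":[0,0,0],"gripper":1},{"offset":[0,0,0],"turn":[0,0,0],"gripper":1}]'; python3 d.py|cut -c1-130
```

```text
t: 25.53
eef_pos: [0.5559, 0.0296, 0.0781]
orientation: [1.0, 0.014, -0.0, 0.0]
wrist_force: [0.3, 0.3, 0.2]
finger_gap: -0.0002
grasp_force: 0.0
t 25.53 pos [0.5559 0.0296 0.0781] yawx 1.59 tilt [-0.0001 -0.    ] q6 [0.01 1.55] F [0.3 0.3 0.2] T [ 0.02  0.05 -0.05] gap -0.00
```

```bash
python3 -m inch '[{"offset":[0,0.0015,0],"turn":[0,0,0],"gripper":1},{"offset":[0,0,0],"turn":[0,0,0],"gripper":1}]'; python3 d.py|cut -c1-130|tail -1
```

```text
t: 25.7
eef_pos: [0.556, 0.028, 0.0781]
orientation: [1.0, 0.014, 0.0, 0.0]
wrist_force: [0.2, 0.6, -0.1]
finger_gap: 0.0003
grasp_force: 0.0
t 25.7 pos [0.556  0.028  0.0781] yawx 1.59 tilt [ 0.     -0.0001] q6 [0.   1.55] F [ 0.2  0.6 -0.1] T [-0.02  0.    0.03] gap 0.0
```

```bash
python3 -m inch '[{"offset":[0,0.0015,0],"turn":[0,0,0],"gripper":1},{"offset":[0,0,0],"turn":[0,0,0],"gripper":1}]'; python3 d.py|cut -c1-130|tail -1
```

```text
t: 25.87
eef_pos: [0.556, 0.0265, 0.0781]
orientation: [1.0, 0.014, 0.0, 0.0]
wrist_force: [0.8, -0.2, -0.3]
finger_gap: 0.0001
grasp_force: 0.0
t 25.87 pos [0.556  0.0265 0.0781] yawx 1.59 tilt [ 0.0001 -0.0001] q6 [0.   1.54] F [ 0.8 -0.2 -0.3] T [-0.01  0.07  0.05] gap 0.
```

```bash
python3 -m inch '[{"offset":[0,0.001,0],"turn":[0,0,0],"gripper":1},{"offset":[0,0,0],"turn":[0,0,0],"gripper":1}]'; python3 d.py|cut -c1-130|tail -1
```

```text
t: 26.03
eef_pos: [0.556, 0.0255, 0.0781]
orientation: [1.0, 0.014, 0.0, -0.0]
wrist_force: [-0.4, 0.1, 0.2]
finger_gap: 0.0
grasp_force: 0.0
t 26.03 pos [0.556  0.0255 0.0781] yawx 1.59 tilt [0. 0.] q6 [-0.    1.54] F [-0.4  0.1  0.2] T [-0.02  0.01 -0.06] gap 0.0 g 0.0
```

```bash
python3 -m inch '[{"offset":[0,0.0015,0],"turn":[0,0,0],"gripper":1},{"offset":[0,0,0],"turn":[0,0,0],"gripper":1}]'; python3 d.py|cut -c1-130|tail -1
```

```text
t: 26.2
eef_pos: [0.5562, 0.0248, 0.0784]
orientation: [1.0, 0.014, 0.0, -0.001]
wrist_force: [-0.8, 7.0, 2.6]
finger_gap: 0.0003
grasp_force: 3.4
t 26.2 pos [0.5562 0.0248 0.0784] yawx 1.6 tilt [0.0003 0.0016] q6 [-0.    1.54] F [-0.8  7.   2.6] T [0.92 0.19 0.05] gap 0.0003
```

```bash
python3 -m inch '[{"offset":[0,0.001,0],"turn":[0,0,0],"gripper":1},{"offset":[0,0,0],"turn":[0,0,0],"gripper":1}]'; python3 d.py|cut -c1-130|tail -1
```

```text
t: 26.37
eef_pos: [0.5563, 0.0243, 0.0787]
orientation: [1.0, 0.014, 0.0, -0.001]
wrist_force: [-1.8, 11.7, 3.9]
finger_gap: -0.0002
grasp_force: 6.2
t 26.37 pos [0.5563 0.0243 0.0787] yawx 1.61 tilt [0.0006 0.0026] q6 [-0.    1.54] F [-1.8 11.7  3.9] T [ 1.71  0.28 -0.07] gap -0
```

```bash
python3 -m inch '[{"offset":[0,0.001,0],"turn":[0,0,0],"gripper":1},{"offset":[0,0,0],"turn":[0,0,0],"gripper":1}]'; python3 d.py|cut -c1-130|tail -1
```

```text
t: 26.53
eef_pos: [0.5564, 0.0239, 0.0789]
orientation: [1.0, 0.014, 0.0, -0.002]
wrist_force: [-3.4, 17.5, 7.0]
finger_gap: 0.0003
grasp_force: 8.6
t 26.53 pos [0.5564 0.0239 0.0789] yawx 1.63 tilt [0.0009 0.0035] q6 [-0.    1.54] F [-3.4 17.5  7. ] T [ 2.34  0.37 -0.01] gap 0.
```

It is firmly stiff from first contact with no free travel, so the coupling is seated. I'll retreat and hand in.

```bash
python3 -m inch '[{"offset":[0,-0.005,0],"turn":[0,0,0],"gripper":1},{"offset":[0,-0.01,0],"turn":[0,0,0],"gripper":1},{"offset":[0,-0.005,0],"turn":[0,0,0],"gripper":1},{"offset":[0,0,-0.02],"turn":[0,0,0],"gripper":1},{"offset":[0,0,-0.03],"turn":[0,0,0],"gripper":1},{"offset":[0,0,-0.035],"turn":[0,0,0],"gripper":1},{"offset":[0,0,-0.03],"turn":[0,0,0],"gripper":1},{"offset":[0,-0.02,-0.01],"turn":[0,0,0],"gripper":1},{"offset":[0,0,0],"turn":[0,0,0],"gripper":1},{"offset":[0,0,0],"turn":[0,0,0],"gripper":1}]'; python3 d.py
python3 - <<'E'
from w import *
d=snap('wrist'); P,_=wpts(d); q=P[d['z_map']>0]; q=q[(abs(q[:,0]-.557)<.05)&(q[:,2]>.086)]
for y in(-.036,-.024,-.012,0,.01):
    s=q[(q[:,1]>y)&(q[:,1]<y+.008)]; b=s[s[:,2]>.105]; print(y,'outer R,L',np.percentile(s[:,0],[.5,99.5]).round(4),'body top',np.percentile(b[:,0],[1,99]).round(4) if len(b)>9 else '')
print(bot.close_job())
E
```

```text
t: 27.37
eef_pos: [0.5551, 0.0628, 0.2033]
orientation: [1.0, 0.015, 0.0, 0.0]
wrist_force: [0.5, 0.3, -0.5]
finger_gap: 0.0001
grasp_force: 0.0
t 27.37 pos [0.5551 0.0628 0.2033] yawx 1.67 tilt [ 0.0007 -0.0001] q6 [0.07 1.61] F [ 0.5  0.3 -0.5] T [ 0.04  0.06 -0.01] gap 0.0001 g 0.0
-0.036 outer R,L [0.5268 0.5888] body top [0.5412 0.5746]
-0.024 outer R,L [0.5266 0.5884] body top [0.5413 0.5744]
-0.012 outer R,L [0.5266 0.5878] body top [0.5411 0.574 ]
0 outer R,L [0.526  0.5874] body top [0.541  0.5725]
0.01 outer R,L [0.527  0.5869] body top [0.5594 0.5693]
the job is handed in; nothing more can be done
None
```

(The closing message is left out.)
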